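Load a sample tote and roll it into the reader bay

TASK

Put the green tube rack flat into the open grey tote, lengthwise between the two ribs on its floor. Then, without lifting the tote, gently push it along the rollers into the bay until it is fully home against the end stop, and swing the steel retaining arm fully closed behind it. Leave the amber bottle and the flat clear sample box where they are, and do not tip the tote or the rack.

Things in the scene. Friction and masses are not known exactly. Their poses are not given: they have to be found in the camera images.
- conveyor: Aluminium roller track fixed to the bench, with a docking bay and a white reader head at one end. Origin: middle of its length and width, at bench level. Its y axis runs along the lane: open infeed at +y (left seen from the robot), bay at -y; x points across, away from the robot. Side rails y +230 to -230 mm, inner faces x +-79, outer +-90 (feet +-94), tops 60 mm up.
- infeed (a point): Top of the first roller, mid lane, at the infeed end (conveyor y +205 mm). 13 free-turning steel rollers, 18 mm diameter, from here to y -205; tops 43 mm above the bench. They turn with little friction; a released tote soon stops by itself.
- bay_mouth (a point): Mid lane at roller-top height where the bay begins (conveyor y -77 mm). Its cheeks run from here to the end stop, inner faces x +-75.5 mm, tops 76 mm above the bench; flared lead-ins (y -47 to -81, same height) guide the tote in.
- bay_stop (a point): Mid lane at roller-top height on the face of the rubber end stop (conveyor y -212 mm); the tote's origin is 75 mm before it (y -137) when home. Beyond it stands the reader head, x -40 to +110 mm, y -223 to -298, 120 mm tall.
- tote: Loose open grey plastic tote, 142 mm (x, across the lane) by 150 mm (y, along the lane) by 38 mm high, about 0.3 kg. Origin: centre of its underside, which rests on the rollers; z up. Walls and floor 4 mm thick. On its floor two ribs 5 mm wide and 5 mm high run along y for 110 mm, their inner faces at x = +-36 mm.
- tote_seat (a point): Centre of the tote's inner floor (4 mm over its underside), where the middle of the rack's underside belongs. Axes as the tote's.
- tube_rack: Loose green rack with strip tubes, about 0.12 kg. Origin: centre of its underside; z up; long axis y. Overall 66 x 129 x 32 mm with its tubes; the solid body to grip is 62 mm (x) by 124 mm (y) and 23 mm high. Take it from above across its 62 mm width. It may go in either way round.
- gate (a joint): Angle of the retaining arm about its vertical hinge. 0 = closed (hard stop), straight across the lane (conveyor +x) behind a tote that is home; grows anticlockwise seen from above, to 2.3; at 1.57 it points along the lane to the infeed (+y). Starts open, 1.65 to 2.05. A little stiff (about 0.4 N at the tip): it stays where it is left.
- gate_hinge (a point): Point on the arm's hinge axis at the arm's mid height, 78 mm above the bench, fixed at conveyor x -99, y -47 mm (robot's side, just before the bay). The post below is 22 x 30 mm; the hub has radius 11 mm and its top is 95 mm above the bench.
- gate_tip (a point): Centre of the black round end (14 mm diameter) of the retaining arm, 150 mm from the hinge. The arm is a plain upright steel bar 10 mm thick, 28 mm tall, from 64 to 92 mm above the bench; closed it leaves about 10 mm to the rear face of a tote that is home. Push it shut from its outer (infeed) side.
- sample_box: Bystander: loose flat clear sample box, 76 x 106 x 23 mm, on the bench on the robot's side of the track. Origin: centre of its underside. Rack and box may have swapped places.
- amber_bottle: Bystander: loose brown bottle, 56 mm diameter, 108 mm tall, standing behind the track. Origin: centre of its underside.
Mind the look-alikes: they are no part of the job. What is shaped like the tube_rack but brown is not meant.

How it is judged:
On the way, in this order (a step that is already met when the one before it is completed fails the run):
1. the rack lies flat in the tote between the ribs, released (x of tube_rack in the frame of tote between -0.008 and 0.008 m and y of tube_rack in the frame of tote between -0.012 and 0.012 m and z of tube_rack in the frame of tote below 0.0075 m and angle between tube_rack's own z axis and vertical below 0.08 rad and contact force between the fingers and tube_rack below 0.3 N), for 0.2 s.
2. the loaded tote is home against the end stop in the bay (x of tube_rack in the frame of tote between -0.008 and 0.008 m and y of tube_rack in the frame of tote between -0.012 and 0.012 m and z of tube_rack in the frame of tote below 0.0075 m and angle between tube_rack's own z axis and vertical below 0.08 rad and y of tote in the frame of conveyor below -0.129 m and x of tote in the frame of conveyor between -0.012 and 0.012 m and z of tote in the frame of conveyor between 0.036 and 0.05 m), for 0.2 s.
3. the retaining arm is closed behind the tote (all of step 2 and value of joint gate below 0.1 rad), for 0.2 s.
At the end, for the whole second after the job is handed in: The rack lies flat on the tote's floor between the ribs (within 8 mm across and 12 mm along of the tote's centre), the tote stands on the rollers within 8 mm of the end stop, the retaining arm is within 0.10 rad of closed, and all is at rest and released (all of step 3 and linear speed of each of tote, tube_rack below 0.02 m/s); the robot touches nothing.
It fails at once if the tote is lifted off the rollers (more than 20 mm) (z of tote in the frame of conveyor above 0.063 m).
It fails at once if the tote is shoved faster than 0.45 m/s (linear speed of tote above 0.45 m/s).
It fails at once if the tote is tipped by more than 0.35 rad or the rack by more than 0.7 rad (angle between tote's own z axis and vertical above 0.35 rad or angle between tube_rack's own z axis and vertical above 0.7 rad).
It fails at once if the sample box is moved by more than 30 mm (distance of sample_box from where it was at the start of the episode above 0.03 m).
It fails at once if the amber bottle is moved or knocked over (more than 30 mm) (distance of amber_bottle from where it was at the start of the episode above 0.03 m).
It also fails if it takes over 64 s, if anything falls off the work surface, if the arm or the gripper's body presses on something with over 40 N, if the wrist force passes 120 N, or if a joint passes its speed limit or range.

ROBOT

A 6-joint arm with a two-finger parallel gripper is mounted at the origin on a cart in front of the work surface, level with it; the furniture and walls round the work are solid. World frame = base frame: x ahead of the robot, y to its left, z up, the work surface at z = 0. Lengths are in m, angles in rad, forces in N, time in s.
With the tool pointing down it reaches from about 0.325 to 0.85 m from the base axis. Payload 15.5 kg.
Tool frame: the origin (TCP) lies at the very end of the fingers, on their centre line; the grasp point (between the pads) lies 19 mm behind it; z points along the fingers, y is the line along which they close (so a half turn about z gives the same grasp; the last joint's range is limited). The gripper opens to 91 mm and grips with 3 to 60 N. Pads are 32 mm wide; open, the fingers measure 118 mm over their backs; the gripper's body (76 mm by 178 mm) begins 60 mm behind the grasp point.
Start: joints at [-1.349, 0.494, 1.345, -0, 1.302, -0.096], TCP at [0.195, -0.594, 0.191] pointing down, gripper open.
Joint ranges: [-2.91, 2.91], [-0.82, 2.16], [0.22, 2.67], [-1.22, 4.37], [0.12, 2.79], [-3.08, 3.08]. Speed limits (rad/s): [1.89, 1.89, 2.57, 3.01, 3.01, 3.01].

INTERFACE

Orientations are given as [roll, pitch, yaw] about the fixed x, y, z axes, in that order (R = Rz(yaw) Ry(pitch) Rx(roll)).
In Python, from station import get_state, read_camera, finish_job, look_for, mark_of gives the robot as it stands.
- The arm moves only by the tool send_rows, never from a script. Its argument "steps" is a list of rows, each an object of numbers: "wx", "wy", "wz": the turn, a rotation vector about the tool's x, y, z normalised to -1 to 1, where 1 is 1.5 rad; "dx", "dy", "dz": the shift along the tool's x, y, z normalised to -1 to 1, where 1 is 40 cm; "jaw": the finger opening in mm, from 0 to 91.2. In form: [{"wx": .., "wy": .., "wz": .., "dx": .., "dy": .., "dz": .., "jaw": ..}, ...]. A call has exactly 5 rows; each row shifts and turns the commanded pose from where the row before left it, along the tool's axes as they then stand; what a row does not reach is not made up. A row lasts 1/12 s, in which the tool goes at most 41.7 mm and 7.16 degrees, less where a joint would pass 70% of its speed; a pose out of reach is approached as far as the arm can. A call with a number of a shift or a turn outside -1 to 1 is refused whole. A call with a gripper value outside its range is refused whole. The fingers move at their own pace and stop on an object; "newtons" is the grip in N (left out, the last holds). Time passes only in rows, so rows that do not move let the fingers close, or fill a call up. It gives the time, the measured TCP pose, the force, the opening and the grip force at its end, in the units of the state.
- get_state(): the state, without advancing time (a new reading comes with each control period).
- read_camera(name): name is "scene" or "top" or "wrist"; returns a dict with "img" (384x512x3 uint8, red, green, blue), "vertical_fov" (degrees; the focal length in pixels is half the picture's height over the tangent of half this angle, whatever the lens; pixels are square), "cx", "cy" (the principal point, pixels), "rvec" (rotation vector, rad) and "tvec" (3), from world to camera coordinates, as OpenCV has them; the wrist camera has in their place "tool_from_camera" (4x4, takes a point from camera to tool coordinates, whose origin is the TCP and whose axes are the flange's). Camera axes: x right, y down, z forward; pixel columns grow to the right and rows downward; lengths in m; the calibration is good to about 2 mm. A picture is of the moment at which its call begins: read the wrist's pose just before it. There is no depth.
- finish_job(): hands the job in; it is judged then, once.
Trained networks look in the newest picture that a camera, given by its name, has taken for a name from the list of things; names that differ only in an ending like _2 or _b are one class to them, and where a whole thing is asked for, a point or a joint stands for the part that bears it (a point fixed in the world has none). Each returns a list of dicts, best first, with "conf" (0 to 1); they miss things now and then, are a little off and sometimes report something else, mostly with a low value. They report only what shows in the picture. A call takes as long as a camera call. They do not tell look-alikes from the thing itself.
- look_for(camera, query): "point" ([x, y, z] in m, in world coordinates, good to about 4 mm: the middle of the surface that is visible of it).
- mark_of(camera, query): "point" ([x, y, z] in m, in world coordinates, good to about 4 mm: a listed point, or the origin of a listed thing).
The state is a dict: "time": time; "joint_pos": joint angles; "qvel": joint speeds; "effort": joint torques, N m; "ee_pos": TCP position; "tool_rot": TCP orientation; "ft_force": force on the tool from outside, world axes, zero at the start; "torque": the same for the moment, N m; "width": opening from 0.0 (shut) to 1.0 (fully open); "grasp_force": force on a finger pad.
Only numpy, scipy, OpenCV 4.12 (cv2) and the standard library are available. Lean on these libraries where they do the work, as an engineer would, in place of code of your own. Each camera call takes 0.05 s, during which the arm holds its last target. There are 200 camera calls.

## Working session

There is one attempt and no reset: what is moved stays moved. The work goes in short steps, Python scripts to look and compute and a tool call to move; the robot and the scene stay as the last step left them, time stands still between calls to the robot, and variables do not carry over. Pictures are saved under pics/ and viewed, at most 10 in all, crops included, and the job is handed in when it is done.

Besides the shell and the picture viewer there is one more tool, called after "Call:" by a JSON object that holds its "name" and its "arguments". send_rows: Moves the arm, as the interface text tells. Its arguments: {"type":"object","properties":{"steps":{"type":"array"},"newtons":{"type":"number"}},"required":["steps"]}

```bash
mkdir -p pics; ls; cat > h.py <<'E'
import numpy as np,cv2
from station import *
def cam(n):
    c=read_camera(n);f=c["img"].shape[0]/2/np.tan(np.radians(c["vertical_fov"])/2)
    K=np.array([[f,0,c["cx"]],[0,f,c["cy"]],[0,0,1.]]);return c,K
def save(c,fn): cv2.imwrite("pics/"+fn,c["img"][:,:,::-1])
def proj(c,K,P): return cv2.projectPoints(np.float64(P).reshape(-1,1,3),np.float64(c["rvec"]),np.float64(c["tvec"]),K,None)[0].reshape(-1,2)
def back(c,K,uv,z):
    R=cv2.Rodrigues(np.float64(c["rvec"]))[0];t=np.float64(c["tvec"]).ravel()
    o=-R.T@t;d=np.c_[np.atleast_2d(uv),np.ones(len(np.atleast_2d(uv)))]@np.linalg.inv(K).T@R
    return o+d*((z-o[2])/d[:,2])[:,None]
E
python3 - <<'E'
from h import *
s=get_state();print(s)
a,_=cam("top");b,_=cam("scene");save(a,"top0.png");save(b,"scene0.png")
cv2.imwrite("pics/both0.png",np.vstack([a["img"],b["img"]])[:,:,::-1][:, :])
for q in ["tube_rack","sample_box","tote","conveyor","infeed","bay_stop","bay_mouth","gate_hinge","gate_tip","amber_bottle","tote_seat"]:
    for n in ["top","scene"]:
        try: print(q,n,[(np.round(r["point"],3).tolist(),round(r["conf"],2)) for r in mark_of(n,q)][:4])
        except Exception as e: print(q,n,e)
E
```

```text
pics
{'time': 0.0, 'joint_pos': array([-1.34849559e+00,  4.94176148e-01,  1.34616592e+00,  1.96059354e-06,
        1.30250968e+00, -9.55001263e-02]), 'qvel': array([1.93839232e-03, 2.75814633e-04, 7.03383149e-05, 6.19712225e-04,
       2.59018323e-04, 2.27428434e-03]), 'effort': array([ 1.61647158e-04, -8.78833580e+01, -3.81855905e+01,  7.08125322e-02,
        5.31022518e-02, -7.19220156e-05]), 'ee_pos': array([ 0.19520681, -0.59327816,  0.19043088]), 'tool_rot': array([-3.14033948e+00, -1.21942007e-04,  3.17800270e-01]), 'ft_force': array([-0.38324577, -0.08225486, -0.06136163]), 'torque': array([-0.00290053, -0.00113809, -0.0301505 ]), 'grasp_force': 0.0, 'width': 0.9990629089328863}
tube_rack top [([0.416, 0.218, 0.001], 0.92), ([0.364, 0.04, -0.001], 0.62), ([0.611, -0.043, 0.042], 0.2)]
tube_rack scene [([0.413, 0.215, -0.002], 0.95), ([0.367, 0.047, -0.001], 0.82)]
sample_box top [([0.431, -0.181, 0.002], 0.86)]
sample_box scene [([0.438, -0.18, -0.003], 0.7), ([0.6, 0.146, 0.045], 0.67)]
tote top [([0.596, 0.146, 0.041], 0.71), ([0.605, 0.03, -0.002], 0.26), ([0.597, 0.149, 0.051], 0.16)]
tote scene [([0.596, 0.15, 0.042], 0.67)]
conveyor top []
conveyor scene [([0.608, 0.026, -0.0], 0.72)]
infeed top [([0.589, 0.237, 0.042], 0.96), ([0.622, -0.183, 0.045], 0.37)]
infeed scene [([0.586, 0.235, 0.05], 0.83)]
bay_stop top [([0.619, -0.181, 0.043], 0.74)]
bay_stop scene [([0.623, -0.181, 0.046], 0.8)]
bay_mouth top [([0.608, -0.044, 0.044], 0.58)]
bay_mouth scene [([0.61, -0.046, 0.046], 0.82)]
gate_hinge top [([0.513, -0.022, 0.082], 0.64)]
gate_hinge scene [([0.515, -0.025, 0.078], 0.85), ([0.588, 0.234, 0.051], 0.35)]
gate_tip top [([0.462, 0.122, 0.079], 0.63)]
gate_tip scene [([0.465, 0.116, 0.081], 0.91)]
amber_bottle top [([0.737, 0.142, -0.0], 0.9)]
amber_bottle scene [([0.739, 0.141, 0.004], 0.59)]
tote_seat top [([0.595, 0.148, 0.049], 0.6)]
tote_seat scene [([0.596, 0.147, 0.05], 0.83)]
```

View pics/top0.png

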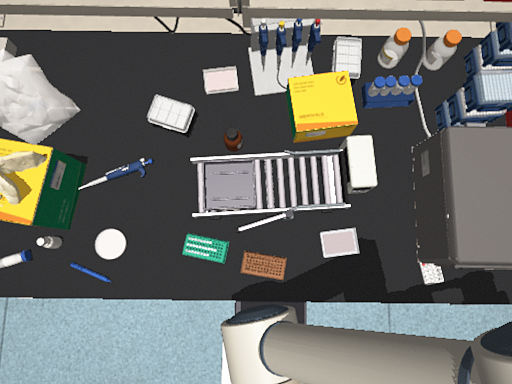

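View pics/scene0.png

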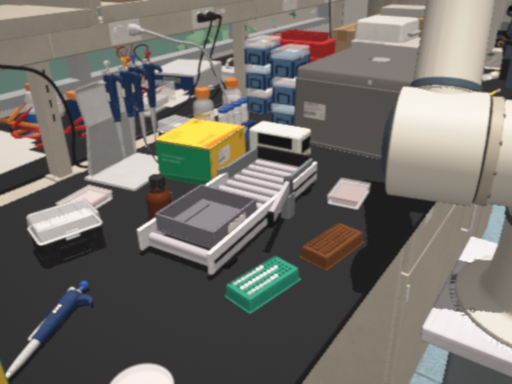

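Candidates for tube_rack in the top picture are green at (205,248) and brown at (263,265). The green one fits the description and the brown one is the look-alike. The tote is at (229,186), the bottle at (233,138), the sample box at (339,242), and the gate arm runs from (291,214) to (240,229). I'll confirm the rack in a crop and measure its orientation.

```bash
python3 - <<'E'
from h import *
for n in ["top","scene"]:
    c,K=cam(n);im=c["img"]
    if n=="top": cv2.imwrite("pics/crop_top.png",cv2.resize(im[140:285,170:370,::-1],None,fx=4,fy=4,interpolation=cv2.INTER_CUBIC))
    hsv=cv2.cvtColor(im,cv2.COLOR_RGB2HSV);m=cv2.inRange(hsv,(65,80,50),(95,255,255))
    p=proj(c,K,[.415,.217,.015])[0];y0,x0=int(p[1]),int(p[0]);k=np.zeros_like(m);k[y0-45:y0+45,x0-60:x0+60]=255;m=cv2.morphologyEx(m&k,cv2.MORPH_CLOSE,np.ones((7,7)))
    ys,xs=np.nonzero(m);
    w=back(c,K,np.c_[xs,ys],.02)[:,:2]
    r=cv2.minAreaRect((w*1000).astype(np.float32));print(n,len(xs),r)
    # compare predicted conveyor geometry
def T(n,q): return [np.array(r["point"]) for r in mark_of(n,q)[:1]]
loc={"infeed":(0,.205),"bay_mouth":(0,-.077),"bay_stop":(0,-.212),"gate_hinge":(-.099,-.047)}
A=[];B=[]
for n in ["top","scene"]:
  for _ in range(2):
    read_camera(n)
    for q in loc:
        for p in T(n,q): 
            A.append(loc[q]);B.append(p[:2])
A=np.array(A);B=np.array(B);za=A@[1,1j];zb=B@[1,1j]
M=np.c_[za,np.ones(len(za))]
da=za-za.mean();db=zb-zb.mean();th=np.angle((np.conj(da)*db).sum());C=zb.mean()-np.exp(1j*th)*za.mean()
print("conv",C,th,"res",np.round(np.abs(C+np.exp(1j*th)*za-zb)*1000,1))
for q in ["tote","tote_seat","gate_tip"]:
    for n in ["top","scene"]:
        for p in T(n,q): print(q,n,np.round((p[:2]@[1,1j]-C)*np.exp(-1j*th),4))
E
```

```text
top 1014 ((412.4727783203125, 215.83218383789062), (130.99688720703125, 67.2691421508789), 79.16786193847656)
scene 2521 ((408.5428161621094, 221.10076904296875), (149.11087036132812, 87.20264434814453), 79.10696411132812)
conv (0.604000900735402+0.030936240064576688j) 0.08116166216041261 res [1.6 2.1 2.6 1.6 0.5 4.6 3.2 4.5 2.  0.9 1.8 0.2 1.6 2.7 2.  2.2]
tote top (0.0031+0.1176j)
tote scene (0.0013+0.1149j)
tote_seat top (0.0028+0.1172j)
tote_seat scene (0.002+0.1137j)
gate_tip top (-0.1354+0.0982j)
gate_tip scene 0.1175j
```

View pics/crop_top.png

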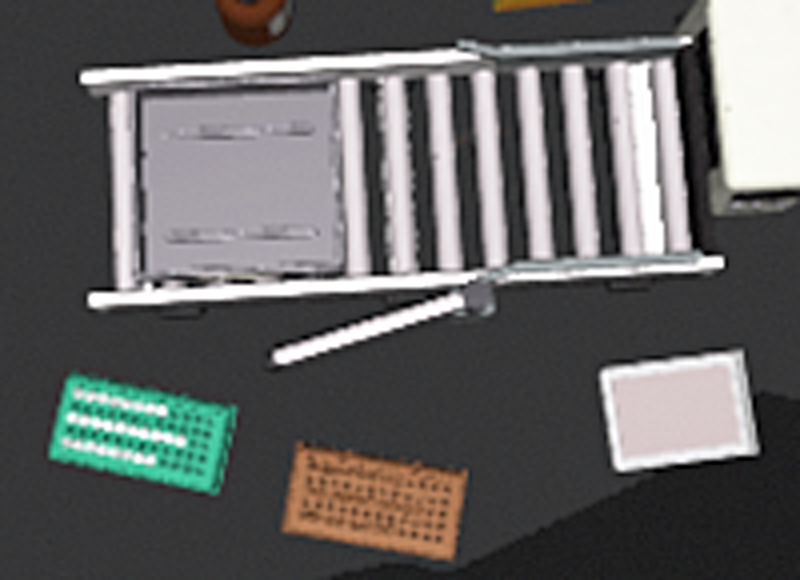

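The crop confirms it: the green rack centres at about (143,433) and the brown look-alike at (375,500). The gate arm runs from (480,298) to (278,357), and the tote sits square in the lane. I'll write a row planner and go above the tote for a wrist look.

```bash
cat >> h.py <<'E'
from scipy.spatial.transform import Rotation as Ro
C=np.array([.604,.031]);TH=.081
def c2w(x,y): return C+np.array([x*np.cos(TH)-y*np.sin(TH),x*np.sin(TH)+y*np.cos(TH)])
def w2c(p): d=np.array(p[:2])-C;return np.array([d[0]*np.cos(TH)+d[1]*np.sin(TH),-d[0]*np.sin(TH)+d[1]*np.cos(TH)])
def plan(path,p=None,R=None):
    """path: list of (xyz,psi,n rows)"""
    s=get_state()
    p=np.array(s["ee_pos"]) if p is None else p; R=Ro.from_euler("xyz",s["tool_rot"]) if R is None else R
    for t,psi,n in path:
        G=Ro.from_euler("xyz",[np.pi,0,psi]);rv=(R.inv()*G).as_rotvec()/n;p0=p
        print("->",np.round(t,4),psi)
        for i in range(n):
            d=R.inv().apply((np.array(t)-p0)/n);print(dict(zip(["wx","wy","wz","dx","dy","dz"],[*np.round(rv/1.5,4).tolist(),*np.round(d/.4,4).tolist()])))
            R=R*Ro.from_rotvec(rv)
        p=np.array(t)
    return p,R
E
python3 - <<'E'
from h import *
plan([([.57,.147,.30],1.652,25)])
E
```

```text
-> [0.57  0.147 0.3  ] 1.652
{'wx': 0.0, 'wy': 0.0, 'wz': -0.0356, 'dx': 0.0587, 'dy': -0.0587, 'dz': -0.0109}
{'wx': 0.0, 'wy': 0.0, 'wz': -0.0356, 'dx': 0.0618, 'dy': -0.0554, 'dz': -0.0109}
{'wx': 0.0, 'wy': 0.0, 'wz': -0.0356, 'dx': 0.0647, 'dy': -0.0521, 'dz': -0.0109}
{'wx': 0.0, 'wy': 0.0, 'wz': -0.0356, 'dx': 0.0673, 'dy': -0.0485, 'dz': -0.0109}
{'wx': 0.0, 'wy': 0.0, 'wz': -0.0356, 'dx': 0.0698, 'dy': -0.0449, 'dz': -0.0109}
{'wx': 0.0, 'wy': 0.0, 'wz': -0.0356, 'dx': 0.0721, 'dy': -0.0411, 'dz': -0.0109}
{'wx': 0.0, 'wy': 0.0, 'wz': -0.0356, 'dx': 0.0742, 'dy': -0.0372, 'dz': -0.0109}
{'wx': 0.0, 'wy': 0.0, 'wz': -0.0356, 'dx': 0.0761, 'dy': -0.0332, 'dz': -0.0109}
{'wx': 0.0, 'wy': 0.0, 'wz': -0.0356, 'dx': 0.0778, 'dy': -0.0291, 'dz': -0.0109}
{'wx': 0.0, 'wy': 0.0, 'wz': -0.0356, 'dx': 0.0792, 'dy': -0.0249, 'dz': -0.0109}
{'wx': 0.0, 'wy': 0.0, 'wz': -0.0356, 'dx': 0.0804, 'dy': -0.0206, 'dz': -0.0109}
{'wx': 0.0, 'wy': 0.0, 'wz': -0.0356, 'dx': 0.0814, 'dy': -0.0163, 'dz': -0.0109}
{'wx': 0.0, 'wy': 0.0, 'wz': -0.0356, 'dx': 0.0821, 'dy': -0.0119, 'dz': -0.0109}
{'wx'
[... 264 characters left out ...]
': -0.0356, 'dx': 0.0828, 'dy': 0.0057, 'dz': -0.0109}
{'wx': 0.0, 'wy': 0.0, 'wz': -0.0356, 'dx': 0.0824, 'dy': 0.0101, 'dz': -0.0109}
{'wx': 0.0, 'wy': 0.0, 'wz': -0.0356, 'dx': 0.0817, 'dy': 0.0145, 'dz': -0.0109}
{'wx': 0.0, 'wy': 0.0, 'wz': -0.0356, 'dx': 0.0808, 'dy': 0.0189, 'dz': -0.0109}
{'wx': 0.0, 'wy': 0.0, 'wz': -0.0356, 'dx': 0.0797, 'dy': 0.0232, 'dz': -0.0109}
{'wx': 0.0, 'wy': 0.0, 'wz': -0.0356, 'dx': 0.0784, 'dy': 0.0274, 'dz': -0.0109}
{'wx': 0.0, 'wy': 0.0, 'wz': -0.0356, 'dx': 0.0768, 'dy': 0.0315, 'dz': -0.0109}
{'wx': 0.0, 'wy': 0.0, 'wz': -0.0356, 'dx': 0.075, 'dy': 0.0356, 'dz': -0.0109}
{'wx': 0.0, 'wy': 0.0, 'wz': -0.0356, 'dx': 0.073, 'dy': 0.0395, 'dz': -0.0109}
```

Call:
{"name": "send_rows", "arguments": {"steps": [{"wz": -0.036, "dx": 0.059, "dy": -0.059, "dz": -0.011}, {"wz": -0.036, "dx": 0.062, "dy": -0.055, "dz": -0.011}, {"wz": -0.036, "dx": 0.065, "dy": -0.052, "dz": -0.011}, {"wz": -0.036, "dx": 0.067, "dy": -0.049, "dz": -0.011}, {"wz": -0.036, "dx": 0.07, "dy": -0.045, "dz": -0.011}]}}

```text
invalid input at $.steps[0]: expected keys wx, wy, wz, dx, dy, dz, jaw
```

Call:
{"name": "send_rows", "arguments": {"steps": [{"wz": -0.036, "dx": 0.072, "dy": -0.041, "dz": -0.011}, {"wz": -0.036, "dx": 0.074, "dy": -0.037, "dz": -0.011}, {"wz": -0.036, "dx": 0.076, "dy": -0.033, "dz": -0.011}, {"wz": -0.036, "dx": 0.078, "dy": -0.029, "dz": -0.011}, {"wz": -0.036, "dx": 0.079, "dy": -0.025, "dz": -0.011}]}}

```text
invalid input at $.steps[0]: expected keys wx, wy, wz, dx, dy, dz, jaw
```

Call:
{"name": "send_rows", "arguments": {"steps": [{"wz": -0.036, "dx": 0.08, "dy": -0.021, "dz": -0.011}, {"wz": -0.036, "dx": 0.081, "dy": -0.016, "dz": -0.011}, {"wz": -0.036, "dx": 0.082, "dy": -0.012, "dz": -0.011}, {"wz": -0.036, "dx": 0.083, "dy": -0.008, "dz": -0.011}, {"wz": -0.036, "dx": 0.083, "dy": -0.003, "dz": -0.011}]}}

```text
invalid input at $.steps[0]: expected keys wx, wy, wz, dx, dy, dz, jaw
```

Call:
{"name": "send_rows", "arguments": {"steps": [{"wz": -0.036, "dx": 0.083, "dy": 0.001, "dz": -0.011}, {"wz": -0.036, "dx": 0.083, "dy": 0.006, "dz": -0.011}, {"wz": -0.036, "dx": 0.082, "dy": 0.01, "dz": -0.011}, {"wz": -0.036, "dx": 0.082, "dy": 0.015, "dz": -0.011}, {"wz": -0.036, "dx": 0.081, "dy": 0.019, "dz": -0.011}]}}

```text
invalid input at $.steps[0]: expected keys wx, wy, wz, dx, dy, dz, jaw
```

Call:
{"name": "send_rows", "arguments": {"steps": [{"wz": -0.036, "dx": 0.08, "dy": 0.023, "dz": -0.011}, {"wz": -0.036, "dx": 0.078, "dy": 0.027, "dz": -0.011}, {"wz": -0.036, "dx": 0.077, "dy": 0.032, "dz": -0.011}, {"wz": -0.036, "dx": 0.075, "dy": 0.036, "dz": -0.011}, {"wz": -0.036, "dx": 0.073, "dy": 0.04, "dz": -0.011}]}}

```text
invalid input at $.steps[0]: expected keys wx, wy, wz, dx, dy, dz, jaw
```

Call:
{"name": "send_rows", "arguments": {"steps": [{"wx": 0, "wy": 0, "wz": -0.036, "dx": 0.059, "dy": -0.059, "dz": -0.011, "jaw": 91}, {"wx": 0, "wy": 0, "wz": -0.036, "dx": 0.062, "dy": -0.055, "dz": -0.011, "jaw": 91}, {"wx": 0, "wy": 0, "wz": -0.036, "dx": 0.065, "dy": -0.052, "dz": -0.011, "jaw": 91}, {"wx": 0, "wy": 0, "wz": -0.036, "dx": 0.067, "dy": -0.049, "dz": -0.011, "jaw": 91}, {"wx": 0, "wy": 0, "wz": -0.036, "dx": 0.07, "dy": -0.045, "dz": -0.011, "jaw": 91}]}}

```text
time: 3.02
ee_pos: [0.2706, -0.4438, 0.2132]
tool_rot: [3.141, 0.0, 0.59]
ft_force: [1.0, -0.2, 1.2]
width: 0.999
grasp_force: 0.0
```

Call:
{"name": "send_rows", "arguments": {"steps": [{"wx": 0, "wy": 0, "wz": -0.036, "dx": 0.072, "dy": -0.041, "dz": -0.011, "jaw": 91}, {"wx": 0, "wy": 0, "wz": -0.036, "dx": 0.074, "dy": -0.037, "dz": -0.011, "jaw": 91}, {"wx": 0, "wy": 0, "wz": -0.036, "dx": 0.076, "dy": -0.033, "dz": -0.011, "jaw": 91}, {"wx": 0, "wy": 0, "wz": -0.036, "dx": 0.078, "dy": -0.029, "dz": -0.011, "jaw": 91}, {"wx": 0, "wy": 0, "wz": -0.036, "dx": 0.079, "dy": -0.025, "dz": -0.011, "jaw": 91}]}}

```text
time: 3.43
ee_pos: [0.3449, -0.2955, 0.2354]
tool_rot: [3.141, -0.0, 0.86]
ft_force: [0.9, 0.4, -0.1]
width: 0.998
grasp_force: 0.0
```

Call:
{"name": "send_rows", "arguments": {"steps": [{"wx": 0, "wy": 0, "wz": -0.036, "dx": 0.08, "dy": -0.021, "dz": -0.011, "jaw": 91}, {"wx": 0, "wy": 0, "wz": -0.036, "dx": 0.081, "dy": -0.016, "dz": -0.011, "jaw": 91}, {"wx": 0, "wy": 0, "wz": -0.036, "dx": 0.082, "dy": -0.012, "dz": -0.011, "jaw": 91}, {"wx": 0, "wy": 0, "wz": -0.036, "dx": 0.083, "dy": -0.008, "dz": -0.011, "jaw": 91}, {"wx": 0, "wy": 0, "wz": -0.036, "dx": 0.083, "dy": -0.003, "dz": -0.011, "jaw": 91}]}}

```text
time: 3.85
ee_pos: [0.4184, -0.1467, 0.2575]
tool_rot: [3.141, -0.0, 1.13]
ft_force: [1.1, -0.4, -0.1]
width: 0.996
grasp_force: 0.0
```

Call:
{"name": "send_rows", "arguments": {"steps": [{"wx": 0, "wy": 0, "wz": -0.036, "dx": 0.083, "dy": 0.001, "dz": -0.011, "jaw": 91}, {"wx": 0, "wy": 0, "wz": -0.036, "dx": 0.083, "dy": 0.006, "dz": -0.011, "jaw": 91}, {"wx": 0, "wy": 0, "wz": -0.036, "dx": 0.082, "dy": 0.01, "dz": -0.011, "jaw": 91}, {"wx": 0, "wy": 0, "wz": -0.036, "dx": 0.082, "dy": 0.015, "dz": -0.011, "jaw": 91}, {"wx": 0, "wy": 0, "wz": -0.036, "dx": 0.081, "dy": 0.019, "dz": -0.011, "jaw": 91}]}}

```text
time: 4.27
ee_pos: [0.492, 0.0024, 0.2794]
tool_rot: [3.141, 0.0, 1.401]
ft_force: [0.5, -0.2, -0.5]
width: 0.996
grasp_force: 0.0
```

Call:
{"name": "send_rows", "arguments": {"steps": [{"wx": 0, "wy": 0, "wz": -0.036, "dx": 0.08, "dy": 0.023, "dz": -0.011, "jaw": 91}, {"wx": 0, "wy": 0, "wz": -0.036, "dx": 0.078, "dy": 0.027, "dz": -0.011, "jaw": 91}, {"wx": 0, "wy": 0, "wz": -0.036, "dx": 0.077, "dy": 0.032, "dz": -0.011, "jaw": 91}, {"wx": 0, "wy": 0, "wz": -0.036, "dx": 0.075, "dy": 0.036, "dz": -0.011, "jaw": 91}, {"wx": 0, "wy": 0, "wz": -0.036, "dx": 0.073, "dy": 0.04, "dz": -0.011, "jaw": 91}]}}

```text
time: 4.68
ee_pos: [0.5651, 0.1517, 0.3013]
tool_rot: [3.141, -0.0, 1.671]
ft_force: [1.1, -0.3, 0.5]
width: 0.998
grasp_force: 0.0
```

```bash
cat >> h.py <<'E'
def wcam():
    s=get_state();c,K=cam("wrist");T=np.eye(4);T[:3,:3]=Ro.from_euler("xyz",s["tool_rot"]).as_matrix();T[:3,3]=s["ee_pos"]
    W=np.linalg.inv(T@np.array(c["tool_from_camera"]));c["rvec"]=cv2.Rodrigues(W[:3,:3])[0];c["tvec"]=W[:3,3];return c,K
E
python3 - <<'E'
from h import *
s=get_state();print(s["time"],s["ee_pos"],s["tool_rot"],s["joint_pos"])
c,K=wcam();save(c,"w1.png")
for q in ["tote","tote_seat","tube_rack"]: print(q,[(np.round(r["point"],4).tolist(),round(r["conf"],2)) for r in mark_of("wrist",q)])
t=np.array([[x,y] for x,y in [(-.071,-.075),(.071,-.075),(.071,.075),(-.071,.075)]])
print(proj(c,K,[[*c2w(x+.002,y+.117),.081] for x,y in t]))
E
```

```text
4.6833 [0.56512418 0.15169589 0.30134874] [ 3.14135899e+00 -1.07165696e-05  1.67073898e+00] [ 1.60214781e-01  3.50876541e-01  1.27829885e+00 -3.38365475e-06
  1.51218338e+00  6.02723266e-02]
tote [([0.5912, 0.146, 0.0416], 0.6)]
tote_seat [([0.598, 0.1471, 0.0438], 0.73)]
tube_rack [([0.4127, 0.2193, -0.0025], 0.81), ([0.3623, 0.0439, 0.0004], 0.64)]
[[234.22391468 222.96792134]
 [332.98610597 224.65949793]
 [342.15950219 117.06616766]
 [233.40455245 115.00158039]]
```

View pics/w1.png

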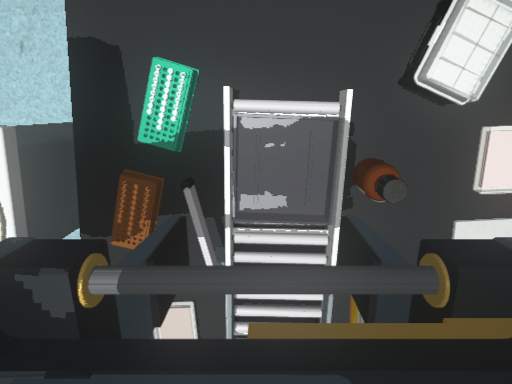

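The wrist picture shows the tote with corners at about (233,114), (343,117), (332,224) and (232,222), matching the predicted pose. The green rack is at (168,104) and the brown one at (137,208). Next I'll refine the rack and plan the grasp.

```bash
python3 - <<'E'
from h import *
c,K=wcam();im=c["img"]
hsv=cv2.cvtColor(im,cv2.COLOR_RGB2HSV);m=cv2.inRange(hsv,(65,80,50),(95,255,255));m[:, 230:]=0;m[:,:120]=0;m[170:]=0
m=cv2.morphologyEx(m,cv2.MORPH_CLOSE,np.ones((7,7)));ys,xs=np.nonzero(m)
for z in (.023,.012):
    w=back(c,K,np.c_[xs,ys],z)[:,:2];print(z,len(xs),cv2.minAreaRect((w*1000).astype(np.float32)))
hyp=[(.4125,.2165,1.382)]
for x,y,psi in hyp:
    a=psi-np.pi/2;R=np.array([[np.cos(a),-np.sin(a)],[np.sin(a),np.cos(a)]])
    print(proj(c,K,[[*(R@[i*.031,j*.062]+[x,y]),.023] for i,j in [(-1,-1),(1,-1),(1,1),(-1,1)]]).round(0).tolist())
    print(cv2.boxPoints(cv2.minAreaRect(np.c_[xs,ys].astype(np.float32))).tolist())
    plan([([x,y,.13],psi,7)])
E
```

```text
0.023 4180 ((415.5845642089844, 218.25196838378906), (126.11620330810547, 69.6455078125), 79.1173324584961)
0.012 4180 ((412.28179931640625, 218.05117797851562), (129.05665588378906, 71.26933288574219), 79.1173324584961)
[[137.0, 141.0], [177.0, 153.0], [195.0, 69.0], [152.0, 56.0]]
[[133.1248779296875, 141.71484375], [152.31781005859375, 53.97576904296875], [200.42218017578125, 64.49859619140625], [181.229248046875, 152.2376708984375]]
-> [0.4125 0.2165 0.13  ] 1.382
{'wx': -0.0001, 'wy': 0.0, 'wz': 0.0272, 'dx': 0.029, 'dy': -0.0516, 'dz': 0.061}
{'wx': -0.0001, 'wy': 0.0, 'wz': 0.0272, 'dx': 0.0269, 'dy': -0.0528, 'dz': 0.061}
{'wx': -0.0001, 'wy': 0.0, 'wz': 0.0272, 'dx': 0.0247, 'dy': -0.0538, 'dz': 0.061}
{'wx': -0.0001, 'wy': 0.0, 'wz': 0.0272, 'dx': 0.0225, 'dy': -0.0548, 'dz': 0.061}
{'wx': -0.0001, 'wy': 0.0, 'wz': 0.0272, 'dx': 0.0202, 'dy': -0.0557, 'dz': 0.061}
{'wx': -0.0001, 'wy': 0.0, 'wz': 0.0272, 'dx': 0.0179, 'dy': -0.0565, 'dz': 0.061}
{'wx': -0.0001, 'wy': 0.0, 'wz': 0.0272, 'dx': 0.0156, 'dy': -0.0572, 'dz': 0.061}
```

Call:
{"name": "send_rows", "arguments": {"steps": [{"wx": 0, "wy": 0, "wz": 0.027, "dx": 0.029, "dy": -0.051, "dz": 0.061, "jaw": 91}, {"wx": 0, "wy": 0, "wz": 0.027, "dx": 0.027, "dy": -0.052, "dz": 0.061, "jaw": 91}, {"wx": 0, "wy": 0, "wz": 0.027, "dx": 0.025, "dy": -0.053, "dz": 0.061, "jaw": 91}, {"wx": 0, "wy": 0, "wz": 0.027, "dx": 0.022, "dy": -0.054, "dz": 0.061, "jaw": 91}, {"wx": 0, "wy": 0, "wz": 0.027, "dx": 0.02, "dy": -0.055, "dz": 0.061, "jaw": 91}]}}

```text
time: 5.35
ee_pos: [0.4563, 0.1965, 0.1783]
tool_rot: [3.141, -0.0, 1.461]
ft_force: [1.2, 0.1, 0.1]
width: 0.992
grasp_force: 0.0
```

Call:
{"name": "send_rows", "arguments": {"steps": [{"wx": 0, "wy": 0, "wz": 0.027, "dx": 0.018, "dy": -0.056, "dz": 0.061, "jaw": 91}, {"wx": 0, "wy": 0, "wz": 0.027, "dx": 0.016, "dy": -0.057, "dz": 0.061, "jaw": 91}, {"wx": 0, "wy": 0, "wz": 0, "dx": 0, "dy": 0, "dz": 0.06, "jaw": 91}, {"wx": 0, "wy": 0, "wz": 0, "dx": 0, "dy": 0, "dz": 0.06, "jaw": 91}, {"wx": 0, "wy": 0, "wz": 0, "dx": 0, "dy": 0, "dz": 0, "jaw": 91}]}}

```text
time: 5.77
ee_pos: [0.4121, 0.215, 0.0795]
tool_rot: [-3.137, 0.003, 1.383]
ft_force: [-1.7, 0.1, -0.8]
width: 0.998
grasp_force: 0.0
```

```bash
python3 - <<'E'
from h import *
s=get_state();print(s["ee_pos"],s["tool_rot"])
c,K=wcam();save(c,"w2.png")
for n in ["top","scene"]:
    read_camera(n);print([(np.round(r["point"],4).tolist(),round(r["conf"],2)) for r in mark_of(n,"tube_rack")])
plan([([.4135,.217,.009],1.382,4)])
E
```

```text
[0.41208714 0.21502379 0.07945993] [-3.13719771e+00  2.81260540e-03  1.38302915e+00]
[([0.3654, 0.0389, -0.0009], 0.96), ([0.4145, 0.2166, 0.0032], 0.74)]
[([0.4332, -0.1803, -0.0013], 0.74), ([0.3646, 0.045, -0.0006], 0.71), ([0.4136, 0.2154, -0.0012], 0.64)]
-> [0.4135 0.217  0.009 ] 1.382
{'wx': 0.0003, 'wy': -0.0002, 'wz': 0.0002, 'dx': -0.0, 'dy': -0.0014, 'dz': 0.0466}
{'wx': 0.0003, 'wy': -0.0002, 'wz': 0.0002, 'dx': -0.0, 'dy': -0.0014, 'dz': 0.0466}
{'wx': 0.0003, 'wy': -0.0002, 'wz': 0.0002, 'dx': -0.0, 'dy': -0.0014, 'dz': 0.0466}
{'wx': 0.0003, 'wy': -0.0002, 'wz': 0.0002, 'dx': 0.0, 'dy': -0.0014, 'dz': 0.0466}
```

View pics/w2.png

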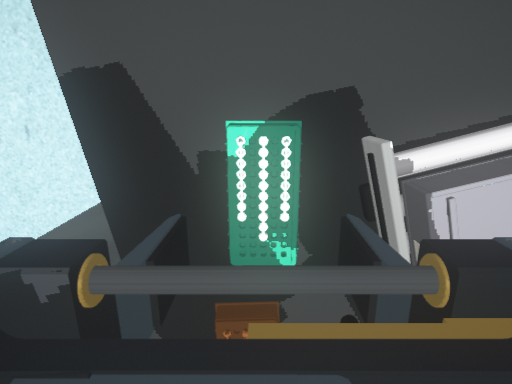

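The rack appears centred between the fingers (corners at about (227,122), (301,122), (296,265) and (230,265)) and parallel to the pads. I'll descend and close.

Call:
{"name": "send_rows", "arguments": {"steps": [{"wx": 0, "wy": 0, "wz": 0, "dx": 0, "dy": -0.002, "dz": 0.047, "jaw": 91}, {"wx": 0, "wy": 0, "wz": 0, "dx": 0, "dy": -0.002, "dz": 0.047, "jaw": 91}, {"wx": 0, "wy": 0, "wz": 0, "dx": 0, "dy": 0, "dz": 0.047, "jaw": 91}, {"wx": 0, "wy": 0, "wz": 0, "dx": 0, "dy": 0, "dz": 0.035, "jaw": 91}, {"wx": 0, "wy": 0, "wz": 0, "dx": 0, "dy": 0, "dz": 0, "jaw": 91}]}}

```text
time: 6.43
ee_pos: [0.4128, 0.2166, 0.0109]
tool_rot: [-3.14, 0.001, 1.384]
ft_force: [-1.1, -1.0, -0.3]
width: 0.996
grasp_force: 0.0
```

Call:
{"name": "send_rows", "arguments": {"steps": [{"wx": 0, "wy": 0, "wz": 0, "dx": 0, "dy": 0, "dz": 0, "jaw": 50}, {"wx": 0, "wy": 0, "wz": 0, "dx": 0, "dy": 0, "dz": 0, "jaw": 50}, {"wx": 0, "wy": 0, "wz": 0, "dx": 0, "dy": 0, "dz": 0, "jaw": 50}, {"wx": 0, "wy": 0, "wz": 0, "dx": 0, "dy": 0, "dz": 0, "jaw": 50}, {"wx": 0, "wy": 0, "wz": 0, "dx": 0, "dy": 0, "dz": 0, "jaw": 50}], "newtons": 15}}

```text
time: 6.85
ee_pos: [0.4134, 0.2171, 0.0125]
tool_rot: [3.141, -0.001, 1.384]
ft_force: [-0.4, -0.3, 0.0]
width: 0.662
grasp_force: 0.0
```

Call:
{"name": "send_rows", "arguments": {"steps": [{"wx": 0, "wy": 0, "wz": 0, "dx": 0, "dy": 0, "dz": 0, "jaw": 50}, {"wx": 0, "wy": 0, "wz": 0, "dx": 0, "dy": 0, "dz": 0, "jaw": 50}, {"wx": 0, "wy": 0, "wz": 0, "dx": 0, "dy": 0, "dz": 0, "jaw": 50}, {"wx": 0, "wy": 0, "wz": 0, "dx": 0, "dy": 0, "dz": 0, "jaw": 50}, {"wx": 0, "wy": 0, "wz": 0, "dx": 0, "dy": 0, "dz": 0, "jaw": 50}]}}

```text
time: 7.27
ee_pos: [0.413, 0.217, 0.0118]
tool_rot: [-3.142, 0.0, 1.384]
ft_force: [0.6, 0.5, 0.3]
width: 0.548
grasp_force: 0.0
```

```bash
python3 - <<'E'
from h import *
s=get_state();print(s["width"],s["grasp_force"],s["ee_pos"])
a,_=cam("scene");b,_=wcam()
cv2.imwrite("pics/chk.png",np.hstack([cv2.resize(a["img"][180:340,180:400,::-1],(550,400)),cv2.resize(b["img"][:300,170:360,::-1],(250,400))]))
E
```

```text
0.5477248088566625 0.0 [0.4130065  0.21696215 0.01179826]
```

View pics/chk.png

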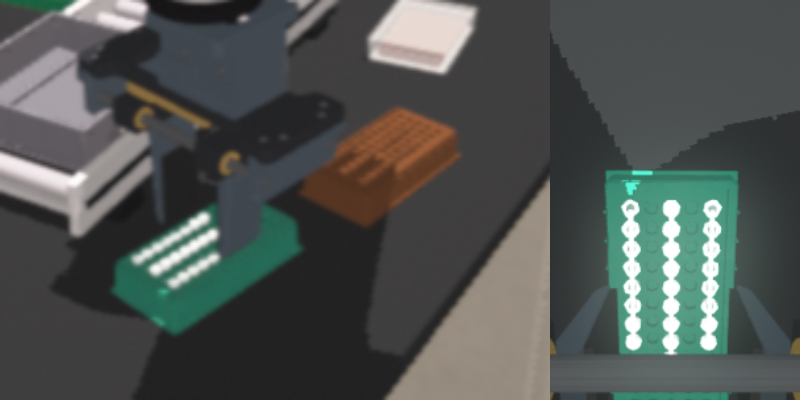

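The wrist crop shows the fingers at the rack's edges, near (610,290) and (735,290). The scene crop shows a fingertip near (238,252), about at the rack's top edge. With the opening at 50 mm and zero force, there is no grasp yet, so I'll check the geometry by projection.

```bash
python3 - <<'E'
from h import *
s=get_state();R=Ro.from_euler("xyz",s["tool_rot"]);p=s["ee_pos"]
c,K=cam("scene")
def crop(u): return np.round((u-[180,180])*2.5).astype(int).tolist()
for w in (.025,.031,.0385): print("tips",w,crop(proj(c,K,[p+R.apply([0,k*w,0]) for k in (1,-1)])))
print("near edge tip corners (in crop px)",crop(proj(c,K,[p+R.apply([a,k*.03,0]) for k in (1,-1) for a in (-.016,.016)])))
a=1.382-np.pi/2;Q=Ro.from_euler("z",a)
for z in (0,.023): print("rack",z,crop(proj(c,K,[Q.apply([i*.031,j*.062,z])+[.4135,.217,0] for i,j in [(-1,-1),(1,-1),(1,1),(-1,1)]])))
for n in ("scene","top","wrist"):
    if n!="scene": read_camera(n)
    print(n,[(np.round(r["point"],4).tolist(),round(r["conf"],2)) for r in mark_of(n,"tube_rack")])
E
```

```text
tips 0.025 [[182, 244], [232, 274]]
tips 0.031 [[176, 240], [238, 278]]
tips 0.0385 [[169, 236], [246, 283]]
near edge tip corners (in crop px) [[193, 231], [161, 251], [253, 267], [221, 288]]
rack 0 [[297, 252], [235, 217], [112, 293], [173, 335]]
rack 0.023 [[297, 226], [235, 192], [110, 266], [172, 308]]
scene [([0.363, 0.0451, -0.0024], 0.94), ([0.4131, 0.2148, -0.0027], 0.61), ([0.5123, -0.0234, 0.0784], 0.39)]
top [([0.3648, 0.0402, -0.0016], 0.87)]
wrist []
```

```bash
python3 - <<'E'
from h import *
c,K=cam("wrist");T=np.array(c["tool_from_camera"]);print(T.round(4).tolist(),K[0,0])
W=np.linalg.inv(T)
def pt(P): q=W[:3,:3]@np.array(P)+W[:3,3];return (K@q/q[2])[:2].round(0).tolist()
for w in (.0456,.025,.031): print(w,[(zz,pt([x,k*w,zz])) for zz in (0,-.03) for x in(.016,-.016) for k in (1,-1)])
s=get_state()
for fn,P in (("now",s["ee_pos"]),):
  c2,K=wcam();a=Ro.from_euler("z",1.382-np.pi/2)
  for z in (.023,0,-.02): print(z,proj(c2,K,[a.apply([i*.031,.062,z])+[.4135,.217,0] for i in(-1,1)]).round(0).tolist())
save(c2,"w3.png")
im=c2["img"];cv2.imwrite("pics/w3c.png",cv2.resize(im[100:300,160:370,::-1],None,fx=2.8,fy=2.8,interpolation=cv2.INTER_CUBIC))
a,_=cam("scene");cv2.imwrite("pics/s3c.png",cv2.resize(a["img"][230:320,210:310,::-1],None,fx=6,fy=6,interpolation=cv2.INTER_CUBIC))
E
```

```text
[[-0.0006, -0.9626, -0.271, 0.0767], [1.0, -0.0006, -0.0001, -0.0], [-0.0001, -0.271, 0.9626, -0.1941], [0.0, 0.0, 0.0, 1.0]] 307.5411207266488
0.0456 [(0, [332.0, 204.0]), (0, [194.0, 205.0]), (0, [329.0, 249.0]), (0, [197.0, 249.0]), (-0.03, [344.0, 220.0]), (-0.03, [183.0, 220.0]), (-0.03, [340.0, 271.0]), (-0.03, [187.0, 271.0])]
0.025 [(0, [301.0, 204.0]), (0, [225.0, 205.0]), (0, [300.0, 249.0]), (0, [227.0, 249.0]), (-0.03, [307.0, 220.0]), (-0.03, [219.0, 220.0]), (-0.03, [305.0, 271.0]), (-0.03, [221.0, 271.0])]
0.031 [(0, [310.0, 204.0]), (0, [216.0, 205.0]), (0, [308.0, 249.0]), (0, [218.0, 249.0]), (-0.03, [318.0, 220.0]), (-0.03, [209.0, 220.0]), (-0.03, [315.0, 271.0]), (-0.03, [211.0, 271.0])]
0.023 [[211.0, 135.0], [317.0, 135.0]]
0 [[217.0, 132.0], [311.0, 132.0]]
-0.02 [[221.0, 130.0], [307.0, 130.0]]
```

View pics/s3c.png

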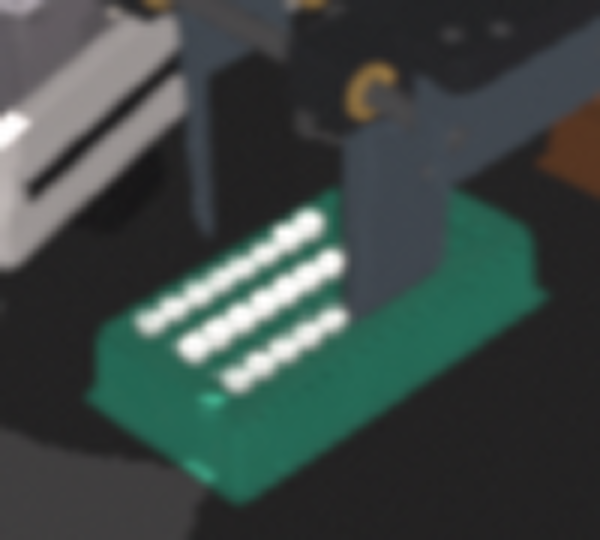

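The enlarged scene crop shows both fingertips above the rack top: the near one ends at (355–440, 320–265) and the far one at (210,235). They are about 12 raw px higher than the reported TCP predicts, and the wrist view agrees (tips at about tool z −27 mm). The real fingertips end roughly 27 mm short of the reported TCP. I'll open and lower further while watching the force.

Call:
{"name": "send_rows", "arguments": {"steps": [{"wx": 0, "wy": 0, "wz": 0, "dx": 0, "dy": 0, "dz": 0, "jaw": 91}, {"wx": 0, "wy": 0, "wz": 0, "dx": 0, "dy": 0, "dz": 0, "jaw": 91}, {"wx": 0, "wy": 0, "wz": 0, "dx": 0, "dy": 0, "dz": 0, "jaw": 91}, {"wx": 0, "wy": 0, "wz": 0, "dx": 0, "dy": 0, "dz": 0, "jaw": 91}, {"wx": 0, "wy": 0, "wz": 0, "dx": 0, "dy": 0, "dz": 0, "jaw": 91}]}}

```text
time: 8.23
ee_pos: [0.413, 0.217, 0.0118]
tool_rot: [-3.142, 0.0, 1.384]
ft_force: [-0.2, 1.1, -0.0]
width: 0.884
grasp_force: 0.0
```

Call:
{"name": "send_rows", "arguments": {"steps": [{"wx": 0, "wy": 0, "wz": 0, "dx": 0, "dy": 0, "dz": 0.006, "jaw": 91}, {"wx": 0, "wy": 0, "wz": 0, "dx": 0, "dy": 0, "dz": 0.006, "jaw": 91}, {"wx": 0, "wy": 0, "wz": 0, "dx": 0, "dy": 0, "dz": 0.006, "jaw": 91}, {"wx": 0, "wy": 0, "wz": 0, "dx": 0, "dy": 0, "dz": 0.006, "jaw": 91}, {"wx": 0, "wy": 0, "wz": 0, "dx": 0, "dy": 0, "dz": 0, "jaw": 91}]}}

```text
time: 8.65
ee_pos: [0.4128, 0.2169, 0.0017]
tool_rot: [-3.141, 0.0, 1.384]
ft_force: [-0.1, 0.2, 0.3]
width: 0.998
grasp_force: 0.0
```

```bash
python3 - <<'E'
from h import *
s=get_state();print(s["ee_pos"],s["ft_force"],s["width"])
a,_=cam("scene");b,_=wcam()
cv2.imwrite("pics/chk2.png",np.hstack([cv2.resize(a["img"][220:320,200:310,::-1],(440,400),interpolation=cv2.INTER_CUBIC),cv2.resize(b["img"][110:290,160:340+20,::-1],(360,400))]))
E
```

```text
[0.41276734 0.21687991 0.00167521] [-0.05071688  0.1830759   0.30445848] 0.9982155354292082
```

View pics/chk2.png

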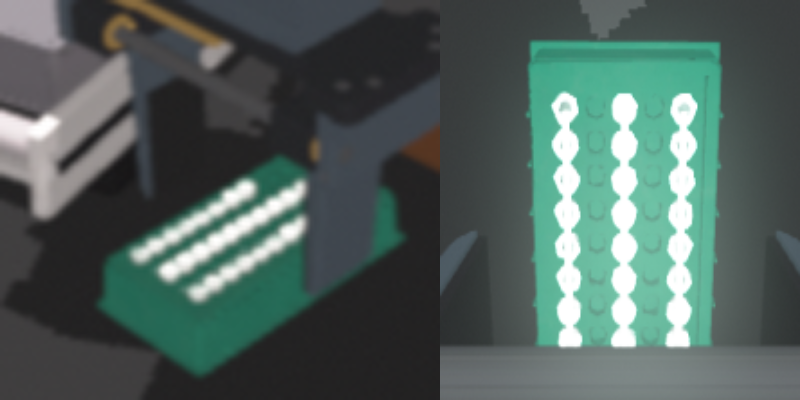

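The fingers now straddle the rack. The near tip at about (305,293)–(375,255) is still clearly above the bench although the TCP reads 2 mm. I'll keep going down in small steps.

Call:
{"name": "send_rows", "arguments": {"steps": [{"wx": 0, "wy": 0, "wz": 0, "dx": 0, "dy": 0, "dz": 0.006, "jaw": 91}, {"wx": 0, "wy": 0, "wz": 0, "dx": 0, "dy": 0, "dz": 0.006, "jaw": 91}, {"wx": 0, "wy": 0, "wz": 0, "dx": 0, "dy": 0, "dz": 0.006, "jaw": 91}, {"wx": 0, "wy": 0, "wz": 0, "dx": 0, "dy": 0, "dz": 0, "jaw": 91}, {"wx": 0, "wy": 0, "wz": 0, "dx": 0, "dy": 0, "dz": 0, "jaw": 91}]}}

```text
time: 9.17
ee_pos: [0.4129, 0.2169, -0.0052]
tool_rot: [-3.141, 0.0, 1.384]
ft_force: [0.8, -0.9, 0.2]
width: 0.999
grasp_force: 0.0
```

Call:
{"name": "send_rows", "arguments": {"steps": [{"wx": 0, "wy": 0, "wz": 0, "dx": 0, "dy": 0, "dz": 0.006, "jaw": 91}, {"wx": 0, "wy": 0, "wz": 0, "dx": 0, "dy": 0, "dz": 0.006, "jaw": 91}, {"wx": 0, "wy": 0, "wz": 0, "dx": 0, "dy": 0, "dz": 0.006, "jaw": 91}, {"wx": 0, "wy": 0, "wz": 0, "dx": 0, "dy": 0, "dz": 0.006, "jaw": 91}, {"wx": 0, "wy": 0, "wz": 0, "dx": 0, "dy": 0, "dz": 0, "jaw": 91}]}}

```text
time: 9.58
ee_pos: [0.4128, 0.2169, -0.015]
tool_rot: [-3.141, 0.0, 1.384]
ft_force: [-0.1, -0.6, 0.4]
width: 0.997
grasp_force: 0.0
```

Call:
{"name": "send_rows", "arguments": {"steps": [{"wx": 0, "wy": 0, "wz": 0, "dx": 0, "dy": 0, "dz": 0, "jaw": 50}, {"wx": 0, "wy": 0, "wz": 0, "dx": 0, "dy": 0, "dz": 0, "jaw": 50}, {"wx": 0, "wy": 0, "wz": 0, "dx": 0, "dy": 0, "dz": 0, "jaw": 50}, {"wx": 0, "wy": 0, "wz": 0, "dx": 0, "dy": 0, "dz": 0, "jaw": 50}, {"wx": 0, "wy": 0, "wz": 0, "dx": 0, "dy": 0, "dz": 0, "jaw": 50}], "newtons": 15}}

```text
time: 10.0
ee_pos: [0.413, 0.217, -0.0145]
tool_rot: [3.142, -0.0, 1.384]
ft_force: [0.1, 0.3, 1.1]
width: 0.684
grasp_force: 15.0
```

Call:
{"name": "send_rows", "arguments": {"steps": [{"wx": 0, "wy": 0, "wz": 0, "dx": 0, "dy": 0, "dz": 0, "jaw": 50}, {"wx": 0, "wy": 0, "wz": 0, "dx": 0, "dy": 0, "dz": 0, "jaw": 50}, {"wx": 0, "wy": 0, "wz": 0, "dx": 0, "dy": 0, "dz": 0, "jaw": 50}, {"wx": 0, "wy": 0, "wz": 0, "dx": 0, "dy": 0, "dz": 0, "jaw": 50}, {"wx": 0, "wy": 0, "wz": 0, "dx": 0, "dy": 0, "dz": 0, "jaw": 50}]}}

```text
time: 10.42
ee_pos: [0.413, 0.217, -0.0145]
tool_rot: [3.142, -0.0, 1.384]
ft_force: [-0.4, -0.3, 4.2]
width: 0.68
grasp_force: 15.0
```

Gripped at 62 mm with 15 N, so the rack's underside is at reported z + 14.5 mm. Planning the lift and carry.

```bash
python3 - <<'E'
from h import *
s=get_state();p=s["ee_pos"]
t=c2w(.002,.117);print(t)
plan([([p[0],p[1],.12],1.384,4),([*t,.12],1.652,8)])
E
```

```text
[0.5965268  0.14777821]
-> [0.413 0.217 0.12 ] 1.384
{'wx': 0.0, 'wy': -0.0, 'wz': 0.0, 'dx': 0.0, 'dy': 0.0, 'dz': -0.0841}
{'wx': 0.0, 'wy': -0.0, 'wz': 0.0, 'dx': 0.0, 'dy': 0.0, 'dz': -0.0841}
{'wx': 0.0, 'wy': -0.0, 'wz': 0.0, 'dx': 0.0, 'dy': 0.0, 'dz': -0.0841}
{'wx': 0.0, 'wy': -0.0, 'wz': 0.0, 'dx': 0.0, 'dy': 0.0, 'dz': -0.0841}
-> [0.5965 0.1478 0.12  ] 1.652
{'wx': 0.0, 'wy': 0.0, 'wz': -0.0223, 'dx': -0.0106, 'dy': 0.0604, 'dz': 0.0}
{'wx': 0.0, 'wy': 0.0, 'wz': -0.0223, 'dx': -0.0126, 'dy': 0.06, 'dz': 0.0}
{'wx': 0.0, 'wy': 0.0, 'wz': -0.0223, 'dx': -0.0146, 'dy': 0.0595, 'dz': 0.0}
{'wx': 0.0, 'wy': 0.0, 'wz': -0.0223, 'dx': -0.0166, 'dy': 0.059, 'dz': 0.0}
{'wx': 0.0, 'wy': 0.0, 'wz': -0.0223, 'dx': -0.0186, 'dy': 0.0584, 'dz': 0.0}
{'wx': 0.0, 'wy': 0.0, 'wz': -0.0223, 'dx': -0.0205, 'dy': 0.0577, 'dz': 0.0}
{'wx': 0.0, 'wy': 0.0, 'wz': -0.0223, 'dx': -0.0224, 'dy': 0.057, 'dz': 0.0}
{'wx': 0.0, 'wy': 0.0, 'wz': -0.0223, 'dx': -0.0243, 'dy': 0.0562, 'dz': 0.0}
```

Call:
{"name": "send_rows", "arguments": {"steps": [{"wx": 0, "wy": 0, "wz": 0, "dx": 0, "dy": 0, "dz": -0.04, "jaw": 50}, {"wx": 0, "wy": 0, "wz": 0, "dx": 0, "dy": 0, "dz": -0.075, "jaw": 50}, {"wx": 0, "wy": 0, "wz": 0, "dx": 0, "dy": 0, "dz": -0.085, "jaw": 50}, {"wx": 0, "wy": 0, "wz": 0, "dx": 0, "dy": 0, "dz": -0.08, "jaw": 50}, {"wx": 0, "wy": 0, "wz": 0, "dx": 0, "dy": 0, "dz": -0.056, "jaw": 50}]}}

```text
time: 10.83
ee_pos: [0.4134, 0.2171, 0.1223]
tool_rot: [3.14, -0.001, 1.384]
ft_force: [1.3, 0.7, -0.4]
width: 0.677
grasp_force: 15.0
```

Call:
{"name": "send_rows", "arguments": {"steps": [{"wx": 0, "wy": 0, "wz": -0.022, "dx": -0.011, "dy": 0.06, "dz": 0, "jaw": 50}, {"wx": 0, "wy": 0, "wz": -0.022, "dx": -0.013, "dy": 0.06, "dz": 0, "jaw": 50}, {"wx": 0, "wy": 0, "wz": -0.022, "dx": -0.015, "dy": 0.06, "dz": 0, "jaw": 50}, {"wx": 0, "wy": 0, "wz": -0.022, "dx": -0.017, "dy": 0.059, "dz": 0, "jaw": 50}, {"wx": 0, "wy": 0, "wz": -0.022, "dx": -0.019, "dy": 0.058, "dz": 0, "jaw": 50}]}}

```text
time: 11.25
ee_pos: [0.5284, 0.1722, 0.1197]
tool_rot: [-3.141, 0.0, 1.551]
ft_force: [0.4, -0.5, -1.9]
width: 0.679
grasp_force: 15.0
```

Call:
{"name": "send_rows", "arguments": {"steps": [{"wx": 0, "wy": 0, "wz": -0.022, "dx": -0.02, "dy": 0.058, "dz": 0, "jaw": 50}, {"wx": 0, "wy": 0, "wz": -0.022, "dx": -0.022, "dy": 0.057, "dz": 0, "jaw": 50}, {"wx": 0, "wy": 0, "wz": -0.022, "dx": -0.024, "dy": 0.056, "dz": 0, "jaw": 50}, {"wx": 0, "wy": 0, "wz": 0, "dx": 0, "dy": 0, "dz": 0, "jaw": 50}, {"wx": 0, "wy": 0, "wz": 0, "dx": 0, "dy": 0, "dz": 0, "jaw": 50}]}}

```text
time: 11.67
ee_pos: [0.5967, 0.1467, 0.1192]
tool_rot: [-3.141, 0.0, 1.647]
ft_force: [-0.5, 0.7, -1.3]
width: 0.676
grasp_force: 15.0
```

```bash
python3 - <<'E'
from h import *
s=get_state();p=s["ee_pos"];print(p,s["tool_rot"],s["width"],s["grasp_force"])
for n in ("top","scene","wrist"):
    c,K=wcam() if n=="wrist" else cam(n)
    for q in ("tube_rack","tote"): print(n,q,[(np.round(r["point"],4).tolist(),round(r["conf"],2)) for r in mark_of(n,q)][:3])
    if n=="wrist": cv2.imwrite("pics/w4.png",cv2.resize(c["img"][40:300,140:390,::-1],None,fx=2.2,fy=2.2)); print([proj(c,K,[[*c2w(x+.002,y+.117),.081]]).round(0).tolist() for x,y in [(-.071,.075),(.071,.075)]]);a=1.652-np.pi/2
    if n=="wrist":
        A=Ro.from_euler("z",s["tool_rot"][2]-np.pi/2);print("rack pred",proj(c,K,[A.apply([i*.031,.062,0.0])+[*p[:2],p[2]+.0145+z] for z in(0,.023) for i in(-1,1)]).round(0).tolist())
E
```

```text
[0.59667729 0.1466884  0.11918584] [-3.14101555e+00  3.80519218e-05  1.64703304e+00] 0.6763870047411858 14.999669641256332
top tube_rack [([0.3655, 0.0413, 0.0004], 0.67), ([0.6011, 0.1479, 0.1332], 0.66)]
top tote []
scene tube_rack [([0.599, 0.1453, 0.1348], 0.91), ([0.3638, 0.0421, -0.0029], 0.7), ([0.5863, 0.2347, 0.0479], 0.45)]
scene tote [([0.5994, 0.1482, 0.0418], 0.63)]
wrist tube_rack [([0.5979, 0.1514, 0.1326], 0.94), ([0.3648, 0.0444, 0.0025], 0.73)]
wrist tote []
[[[167.0, 112.0]], [[361.0, 111.0]]]
rack pred [[212.0, 137.0], [319.0, 137.0], [204.0, 141.0], [327.0, 141.0]]
```

View pics/w4.png

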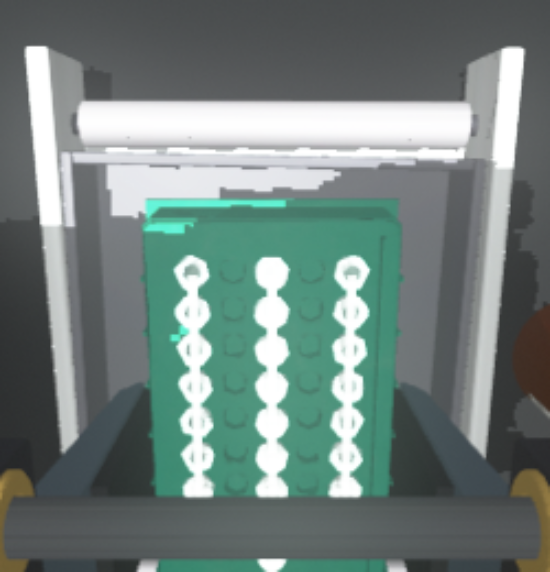

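The picture shows the held rack squarely above the tote, its far edge running (147,200)–(398,200) in the crop. The tote's rear rim runs (64,153)–(488,160). The rack needs about 1.6 mm towards +x and a hair of clockwise yaw, then it can go down.

Call:
{"name": "send_rows", "arguments": {"steps": [{"wx": 0, "wy": 0, "wz": 0.005, "dx": 0, "dy": 0.004, "dz": 0.04, "jaw": 50}, {"wx": 0, "wy": 0, "wz": 0, "dx": 0, "dy": 0, "dz": 0.05, "jaw": 50}, {"wx": 0, "wy": 0, "wz": 0, "dx": 0, "dy": 0, "dz": 0.05, "jaw": 50}, {"wx": 0, "wy": 0, "wz": 0, "dx": 0, "dy": 0, "dz": 0.03, "jaw": 50}, {"wx": 0, "wy": 0, "wz": 0, "dx": 0, "dy": 0, "dz": 0, "jaw": 50}]}}

```text
time: 12.53
ee_pos: [0.5962, 0.1472, 0.0495]
tool_rot: [-3.138, 0.0, 1.641]
ft_force: [-0.9, -0.3, -2.3]
width: 0.679
grasp_force: 15.0
```

Call:
{"name": "send_rows", "arguments": {"steps": [{"wx": 0, "wy": 0, "wz": 0, "dx": 0, "dy": 0, "dz": 0.01, "jaw": 50}, {"wx": 0, "wy": 0, "wz": 0, "dx": 0, "dy": 0, "dz": 0.006, "jaw": 50}, {"wx": 0, "wy": 0, "wz": 0, "dx": 0, "dy": 0, "dz": 0.006, "jaw": 50}, {"wx": 0, "wy": 0, "wz": 0, "dx": 0, "dy": 0, "dz": 0, "jaw": 50}, {"wx": 0, "wy": 0, "wz": 0, "dx": 0, "dy": 0, "dz": 0, "jaw": 50}]}}

```text
time: 12.95
ee_pos: [0.5981, 0.1474, 0.0435]
tool_rot: [3.141, -0.0, 1.641]
ft_force: [-0.3, -0.3, -1.5]
width: 0.68
grasp_force: 15.0
```

Call:
{"name": "send_rows", "arguments": {"steps": [{"wx": 0, "wy": 0, "wz": 0, "dx": 0, "dy": 0, "dz": 0.005, "jaw": 50}, {"wx": 0, "wy": 0, "wz": 0, "dx": 0, "dy": 0, "dz": 0.005, "jaw": 50}, {"wx": 0, "wy": 0, "wz": 0, "dx": 0, "dy": 0, "dz": 0.005, "jaw": 50}, {"wx": 0, "wy": 0, "wz": 0, "dx": 0, "dy": 0, "dz": 0.005, "jaw": 50}, {"wx": 0, "wy": 0, "wz": 0, "dx": 0, "dy": 0, "dz": 0, "jaw": 50}]}}

```text
time: 13.37
ee_pos: [0.5975, 0.1473, 0.0345]
tool_rot: [-3.141, 0.0, 1.641]
ft_force: [-0.1, -0.6, -0.9]
width: 0.678
grasp_force: 15.0
```

Call:
{"name": "send_rows", "arguments": {"steps": [{"wx": 0, "wy": 0, "wz": 0, "dx": 0, "dy": 0, "dz": 0.004, "jaw": 50}, {"wx": 0, "wy": 0, "wz": 0, "dx": 0, "dy": 0, "dz": 0, "jaw": 50}, {"wx": 0, "wy": 0, "wz": 0, "dx": 0, "dy": 0, "dz": 0, "jaw": 50}, {"wx": 0, "wy": 0, "wz": 0, "dx": 0, "dy": 0, "dz": 0, "jaw": 50}, {"wx": 0, "wy": 0, "wz": 0, "dx": 0, "dy": 0, "dz": 0, "jaw": 50}]}}

```text
time: 13.78
ee_pos: [0.5979, 0.1474, 0.0335]
tool_rot: [3.141, -0.0, 1.641]
ft_force: [-1.2, -0.1, -2.0]
width: 0.677
grasp_force: 15.0
```

Call:
{"name": "send_rows", "arguments": {"steps": [{"wx": 0, "wy": 0, "wz": 0, "dx": 0, "dy": 0, "dz": 0.003, "jaw": 50}, {"wx": 0, "wy": 0, "wz": 0, "dx": 0, "dy": 0, "dz": 0, "jaw": 50}, {"wx": 0, "wy": 0, "wz": 0, "dx": 0, "dy": 0, "dz": 0, "jaw": 50}, {"wx": 0, "wy": 0, "wz": 0, "dx": 0, "dy": 0, "dz": 0, "jaw": 50}, {"wx": 0, "wy": 0, "wz": 0, "dx": 0, "dy": 0, "dz": 0, "jaw": 50}]}}

```text
time: 14.2
ee_pos: [0.598, 0.1474, 0.0324]
tool_rot: [3.141, -0.0, 1.641]
ft_force: [0.0, 0.4, 4.3]
width: 0.676
grasp_force: 15.0
```

The rack is on the tote floor: contact came at the expected height, below the rib tops. Releasing and lifting out.

Call:
{"name": "send_rows", "arguments": {"steps": [{"wx": 0, "wy": 0, "wz": 0, "dx": 0, "dy": 0, "dz": 0, "jaw": 78}, {"wx": 0, "wy": 0, "wz": 0, "dx": 0, "dy": 0, "dz": 0, "jaw": 78}, {"wx": 0, "wy": 0, "wz": 0, "dx": 0, "dy": 0, "dz": 0, "jaw": 78}, {"wx": 0, "wy": 0, "wz": 0, "dx": 0, "dy": 0, "dz": 0, "jaw": 78}, {"wx": 0, "wy": 0, "wz": 0, "dx": 0, "dy": 0, "dz": 0, "jaw": 78}]}}

```text
time: 14.62
ee_pos: [0.5978, 0.1474, 0.0321]
tool_rot: [-3.141, 0.0, 1.641]
ft_force: [0.9, 0.0, -0.4]
width: 0.853
grasp_force: 0.0
```

Call:
{"name": "send_rows", "arguments": {"steps": [{"wx": 0, "wy": 0, "wz": 0, "dx": 0, "dy": 0, "dz": -0.03, "jaw": 78}, {"wx": 0, "wy": 0, "wz": 0, "dx": 0, "dy": 0, "dz": -0.06, "jaw": 78}, {"wx": 0, "wy": 0, "wz": 0, "dx": 0, "dy": 0, "dz": -0.08, "jaw": 78}, {"wx": 0, "wy": 0, "wz": 0, "dx": 0, "dy": 0, "dz": -0.08, "jaw": 78}, {"wx": 0, "wy": 0, "wz": 0, "dx": 0, "dy": 0, "dz": -0.03, "jaw": 78}]}}

```text
time: 15.03
ee_pos: [0.5996, 0.1476, 0.1495]
tool_rot: [3.136, -0.0, 1.641]
ft_force: [1.7, -0.6, 1.2]
width: 0.857
grasp_force: 0.0
```

```bash
python3 - <<'E'
from h import *
s=get_state();p=s["ee_pos"];print(s["time"],p,s["tool_rot"])
for n in ("top","scene","wrist"):
    c,K=wcam() if n=="wrist" else cam(n)
    for q in ("tube_rack","tote","tote_seat"): print(n,q,[(np.round(r["point"],4).tolist(),w2c(r["point"]).round(4).tolist(),round(r["conf"],2)) for r in mark_of(n,q)][:2])
save(c,"w5.png")
# rear wall at conv y .192 ; push start behind it
plan([([*c2w(.004,.25),.15],1.652,4),([*c2w(.004,.25),.033],1.652,4)])
E
```

```text
15.0333 [0.59960409 0.14763764 0.14948621] [ 3.13602131e+00 -4.02766842e-04  1.64086368e+00]
top tube_rack [([0.366, 0.0392, 0.0004], [-0.2366, 0.0274], 0.89), ([0.599, 0.147, 0.0478], [0.0044, 0.116], 0.4)]
top tote []
top tote_seat [([0.6109, -0.0437, 0.0429], [0.0008, -0.075], 0.66), ([0.5949, 0.1464, 0.0502], [0.0003, 0.1158], 0.41)]
scene tube_rack [([0.3647, 0.0464, -0.0023], [-0.2373, 0.0347], 0.94), ([0.5993, 0.1445, 0.0474], [0.0045, 0.1135], 0.79)]
scene tote [([0.5957, 0.1478, 0.0436], [0.0012, 0.1171], 0.97)]
scene tote_seat []
wrist tube_rack [([0.3613, 0.0441, 0.0029], [-0.2408, 0.0327], 0.88), ([0.6012, 0.1497, 0.0449], [0.0068, 0.1185], 0.68)]
wrist tote []
wrist tote_seat [([0.5863, 0.2371, 0.0428], [-0.001, 0.2069], 0.35)]
-> [0.5878 0.2805 0.15  ] 1.652
{'wx': -0.0001, 'wy': 0.0, 'wz': -0.0019, 'dx': 0.0835, 'dy': -0.0003, 'dz': -0.0039}
{'wx': -0.0001, 'wy': 0.0, 'wz': -0.0019, 'dx': 0.0835, 'dy': -0.0001, 'dz': -0.0039}
{'wx': -0.0001, 'wy': 0.0, 'wz': -0.0019, 'dx': 0.0835, 'dy': 0.0001, 'dz': -0.0039}
{'wx': -0.0001, 'wy': 0.0, 'wz': -0.0019, 'dx': 0.0835, 'dy': 0.0004, 'dz': -0.0039}
-> [0.5878 0.2805 0.033 ] 1.652
{'wx': 0.0, 'wy': -0.0, 'wz': 0.0, 'dx': -0.0, 'dy': -0.0, 'dz': 0.0731}
{'wx': 0.0, 'wy': -0.0, 'wz': 0.0, 'dx': -0.0, 'dy': -0.0, 'dz': 0.0731}
{'wx': 0.0, 'wy': -0.0, 'wz': 0.0, 'dx': -0.0, 'dy': -0.0, 'dz': 0.0731}
{'wx': 0.0, 'wy': -0.0, 'wz': 0.0, 'dx': -0.0, 'dy': -0.0, 'dz': 0.0731}
```

View pics/w5.png

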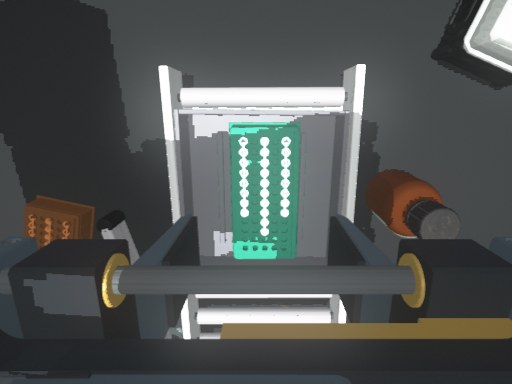

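The rack lies between the ribs (rack columns 230–299, ribs at about 222 and 308). Next: close the fingers, go behind the tote and lower to a reported z of 0.038.

Call:
{"name": "send_rows", "arguments": {"steps": [{"wx": 0, "wy": 0, "wz": -0.002, "dx": 0.083, "dy": 0, "dz": 0, "jaw": 0}, {"wx": 0, "wy": 0, "wz": -0.002, "dx": 0.083, "dy": 0, "dz": 0, "jaw": 0}, {"wx": 0, "wy": 0, "wz": -0.002, "dx": 0.083, "dy": 0, "dz": 0, "jaw": 0}, {"wx": 0, "wy": 0, "wz": -0.002, "dx": 0.083, "dy": 0, "dz": 0, "jaw": 0}, {"wx": 0, "wy": 0, "wz": 0, "dx": 0, "dy": 0, "dz": 0.05, "jaw": 0}]}}

```text
time: 16.05
ee_pos: [0.5892, 0.2859, 0.1271]
tool_rot: [3.136, -0.003, 1.656]
ft_force: [0.7, 0.3, -0.4]
width: 0.519
grasp_force: 0.0
```

Call:
{"name": "send_rows", "arguments": {"steps": [{"wx": 0, "wy": 0, "wz": 0, "dx": 0, "dy": 0, "dz": 0.06, "jaw": 0}, {"wx": 0, "wy": 0, "wz": 0, "dx": 0, "dy": 0, "dz": 0.07, "jaw": 0}, {"wx": 0, "wy": 0, "wz": 0, "dx": 0, "dy": 0, "dz": 0.06, "jaw": 0}, {"wx": 0, "wy": 0, "wz": 0, "dx": 0, "dy": 0, "dz": 0.04, "jaw": 0}, {"wx": 0, "wy": 0, "wz": 0, "dx": 0, "dy": 0, "dz": 0, "jaw": 0}]}}

```text
time: 16.47
ee_pos: [0.5857, 0.279, 0.0286]
tool_rot: [-3.136, 0.002, 1.653]
ft_force: [-1.7, -0.9, -0.1]
width: 0.158
grasp_force: 0.0
```

```bash
python3 - <<'E'
from h import *
s=get_state();p=s["ee_pos"];print(s["time"],p,s["tool_rot"],s["width"],w2c(p))
for y in (.215,.10,-.046): 
  d=np.array([*c2w(.003,y),.038])-p;print(y,d,(Ro.from_euler("xyz",s["tool_rot"]).inv().apply(d)/.4).round(4))
E
```

```text
16.4667 [0.58571131 0.27896771 0.02860864] [-3.13612780e+00  1.53675325e-03  1.65281627e+00] 0.15770889134556088 [0.0018347  0.24863446]
0.215 [ 0.0038829  -0.03342989  0.00939136] [-0.0841  0.0027 -0.0234]
0.1 [ 0.01318771 -0.14805284  0.00939136] [-0.3716  0.0024 -0.0229]
-0.046 [ 0.02500079 -0.29357415  0.00939136] [-0.7366  0.002  -0.0224]
```

Call:
{"name": "send_rows", "arguments": {"steps": [{"wx": 0, "wy": 0, "wz": 0, "dx": 0, "dy": 0.003, "dz": 0, "jaw": 0}, {"wx": 0, "wy": 0, "wz": 0, "dx": -0.02, "dy": 0, "dz": 0, "jaw": 0}, {"wx": 0, "wy": 0, "wz": 0, "dx": -0.025, "dy": 0, "dz": 0, "jaw": 0}, {"wx": 0, "wy": 0, "wz": 0, "dx": -0.025, "dy": 0, "dz": 0, "jaw": 0}, {"wx": 0, "wy": 0, "wz": 0, "dx": -0.025, "dy": 0, "dz": 0, "jaw": 0}]}}

```text
time: 16.88
ee_pos: [0.5928, 0.2408, 0.0332]
tool_rot: [3.14, -0.0, 1.652]
ft_force: [-0.2, 8.8, 3.0]
width: 0.009
grasp_force: 6.2
```

Call:
{"name": "send_rows", "arguments": {"steps": [{"wx": 0, "wy": 0, "wz": 0, "dx": -0.025, "dy": 0, "dz": 0, "jaw": 0}, {"wx": 0, "wy": 0, "wz": 0, "dx": -0.025, "dy": 0, "dz": 0, "jaw": 0}, {"wx": 0, "wy": 0, "wz": 0, "dx": -0.025, "dy": 0, "dz": 0, "jaw": 0}, {"wx": 0, "wy": 0, "wz": 0, "dx": -0.025, "dy": 0, "dz": 0, "jaw": 0}, {"wx": 0, "wy": 0, "wz": 0, "dx": -0.025, "dy": 0, "dz": 0, "jaw": 0}]}}

```text
time: 17.3
ee_pos: [0.5964, 0.1911, 0.0323]
tool_rot: [-3.142, -0.0, 1.653]
ft_force: [-0.3, 1.5, 1.3]
width: 0.006
grasp_force: 0.6
```

Call:
{"name": "send_rows", "arguments": {"steps": [{"wx": 0, "wy": 0, "wz": 0, "dx": -0.025, "dy": 0, "dz": 0, "jaw": 0}, {"wx": 0, "wy": 0, "wz": 0, "dx": -0.025, "dy": 0, "dz": 0, "jaw": 0}, {"wx": 0, "wy": 0, "wz": 0, "dx": -0.025, "dy": 0, "dz": 0, "jaw": 0}, {"wx": 0, "wy": 0, "wz": 0, "dx": -0.025, "dy": 0, "dz": 0, "jaw": 0}, {"wx": 0, "wy": 0, "wz": 0, "dx": -0.025, "dy": 0, "dz": 0, "jaw": 0}]}}

```text
time: 17.72
ee_pos: [0.6004, 0.1414, 0.0322]
tool_rot: [-3.141, 0.0, 1.653]
ft_force: [-0.7, 1.1, 0.3]
width: 0.001
grasp_force: 0.5
```

```bash
cat > chk.py <<'E'
from h import *
s=get_state();p=s["ee_pos"];print(s["time"],p,s["tool_rot"],s["ft_force"],w2c(p))
for n in ("top","scene"):
    c,K=cam(n)
    for q in ("tube_rack","tote","gate_tip"): print(n,q,[(np.round(r["point"],3).tolist(),w2c(r["point"]).round(4).tolist(),round(r["conf"],2)) for r in mark_of(n,q)][:3])
E
python3 chk.py
```

```text
17.7167 [0.60037389 0.14135605 0.03215321] [-3.14135207e+00  4.10729343e-05  1.65287490e+00] [-0.72083211  1.09918764  0.25829102] [0.00531485 0.11028762]
top tube_rack [([0.608, 0.049, 0.047], [0.0057, 0.018], 0.64)]
top tote [([0.603, 0.048, 0.044], [0.0008, 0.0172], 0.81)]
top gate_tip []
scene tube_rack [([0.609, 0.043, 0.046], [0.0059, 0.0118], 0.92), ([0.364, 0.049, -0.003], [-0.2378, 0.037], 0.89)]
scene tote [([0.601, 0.044, 0.044], [-0.0017, 0.0134], 0.9), ([0.512, -0.024, 0.08], [-0.0962, -0.0479], 0.72)]
scene gate_tip [([0.463, 0.116, 0.081], [-0.1339, 0.0967], 0.77)]
```

Call:
{"name": "send_rows", "arguments": {"steps": [{"wx": 0, "wy": 0, "wz": 0, "dx": -0.025, "dy": -0.001, "dz": 0, "jaw": 0}, {"wx": 0, "wy": 0, "wz": 0, "dx": -0.025, "dy": -0.001, "dz": 0, "jaw": 0}, {"wx": 0, "wy": 0, "wz": 0, "dx": -0.025, "dy": -0.001, "dz": 0, "jaw": 0}, {"wx": 0, "wy": 0, "wz": 0, "dx": -0.025, "dy": -0.001, "dz": 0, "jaw": 0}, {"wx": 0, "wy": 0, "wz": 0, "dx": -0.025, "dy": -0.001, "dz": 0, "jaw": 0}]}}

```text
time: 18.53
ee_pos: [0.6026, 0.0909, 0.0323]
tool_rot: [3.141, 0.0, 1.652]
ft_force: [1.1, 0.9, 0.2]
width: 0.002
grasp_force: 0.6
```

Call:
{"name": "send_rows", "arguments": {"steps": [{"wx": 0, "wy": 0, "wz": 0, "dx": -0.025, "dy": 0, "dz": 0, "jaw": 0}, {"wx": 0, "wy": 0, "wz": 0, "dx": -0.025, "dy": 0, "dz": 0, "jaw": 0}, {"wx": 0, "wy": 0, "wz": 0, "dx": -0.025, "dy": 0, "dz": 0, "jaw": 0}, {"wx": 0, "wy": 0, "wz": 0, "dx": -0.025, "dy": 0, "dz": 0, "jaw": 0}, {"wx": 0, "wy": 0, "wz": 0, "dx": -0.02, "dy": 0, "dz": 0, "jaw": 0}]}}

```text
time: 18.95
ee_pos: [0.6065, 0.0433, 0.0322]
tool_rot: [-3.141, 0.0, 1.652]
ft_force: [0.4, 0.8, -0.2]
width: 0.011
grasp_force: 0.5
```

Call:
{"name": "send_rows", "arguments": {"steps": [{"wx": 0, "wy": 0, "wz": 0, "dx": -0.02, "dy": 0, "dz": 0, "jaw": 0}, {"wx": 0, "wy": 0, "wz": 0, "dx": -0.02, "dy": 0, "dz": 0, "jaw": 0}, {"wx": 0, "wy": 0, "wz": 0, "dx": -0.016, "dy": 0, "dz": 0, "jaw": 0}, {"wx": 0, "wy": 0, "wz": 0, "dx": -0.014, "dy": 0, "dz": 0, "jaw": 0}, {"wx": 0, "wy": 0, "wz": 0, "dx": -0.012, "dy": 0, "dz": 0, "jaw": 0}]}}

```text
time: 19.37
ee_pos: [0.6092, 0.0113, 0.0322]
tool_rot: [3.142, -0.0, 1.653]
ft_force: [-1.1, 0.3, -0.2]
width: 0.007
grasp_force: 0.4
```

```bash
python3 chk.py
```

```text
19.3667 [0.60920627 0.01128826 0.03220497] [ 3.14158749e+00 -2.53746975e-05  1.65271435e+00] [-1.06329823  0.30352979 -0.18701534] [ 0.0035943  -0.02006836]
top tube_rack [([0.616, -0.081, 0.048], [0.0034, -0.1122], 0.82)]
top tote []
top gate_tip []
scene tube_rack [([0.62, -0.081, 0.046], [0.0067, -0.1128], 0.8), ([0.365, 0.046, -0.003], [-0.2369, 0.0347], 0.79)]
scene tote [([0.612, -0.082, 0.04], [-0.0011, -0.1134], 0.88), ([0.614, -0.084, 0.046], [0.0006, -0.1157], 0.62), ([0.736, 0.141, -0.001], [0.1407, 0.0985], 0.51)]
scene gate_tip [([0.463, 0.116, 0.082], [-0.1334, 0.0961], 0.69)]
```

About 23 mm remain. I'll push slowly until it meets the stop.

Call:
{"name": "send_rows", "arguments": {"steps": [{"wx": 0, "wy": 0, "wz": 0, "dx": -0.012, "dy": 0, "dz": 0, "jaw": 0}, {"wx": 0, "wy": 0, "wz": 0, "dx": -0.012, "dy": 0, "dz": 0, "jaw": 0}, {"wx": 0, "wy": 0, "wz": 0, "dx": -0.01, "dy": 0, "dz": 0, "jaw": 0}, {"wx": 0, "wy": 0, "wz": 0, "dx": -0.008, "dy": 0, "dz": 0, "jaw": 0}, {"wx": 0, "wy": 0, "wz": 0, "dx": -0.006, "dy": 0, "dz": 0, "jaw": 0}]}}

```text
time: 20.18
ee_pos: [0.6107, -0.008, 0.0322]
tool_rot: [-3.142, 0.0, 1.652]
ft_force: [-0.2, 0.4, 0.1]
width: 0.006
grasp_force: 0.4
```

Call:
{"name": "send_rows", "arguments": {"steps": [{"wx": 0, "wy": 0, "wz": 0, "dx": -0.004, "dy": 0, "dz": 0, "jaw": 0}, {"wx": 0, "wy": 0, "wz": 0, "dx": -0.003, "dy": 0, "dz": 0, "jaw": 0}, {"wx": 0, "wy": 0, "wz": 0, "dx": -0.003, "dy": 0, "dz": 0, "jaw": 0}, {"wx": 0, "wy": 0, "wz": 0, "dx": 0, "dy": 0, "dz": 0, "jaw": 0}, {"wx": 0, "wy": 0, "wz": 0, "dx": 0, "dy": 0, "dz": 0, "jaw": 0}]}}

```text
time: 20.6
ee_pos: [0.6111, -0.0113, 0.0322]
tool_rot: [3.141, 0.0, 1.653]
ft_force: [-0.5, -0.3, 0.3]
width: 0.004
grasp_force: 0.0
```

Call:
{"name": "send_rows", "arguments": {"steps": [{"wx": 0, "wy": 0, "wz": 0, "dx": -0.004, "dy": 0, "dz": 0, "jaw": 0}, {"wx": 0, "wy": 0, "wz": 0, "dx": -0.004, "dy": 0, "dz": 0, "jaw": 0}, {"wx": 0, "wy": 0, "wz": 0, "dx": -0.003, "dy": 0, "dz": 0, "jaw": 0}, {"wx": 0, "wy": 0, "wz": 0, "dx": 0, "dy": 0, "dz": 0, "jaw": 0}, {"wx": 0, "wy": 0, "wz": 0, "dx": 0, "dy": 0, "dz": 0, "jaw": 0}]}}

```text
time: 21.02
ee_pos: [0.6102, -0.0138, 0.0322]
tool_rot: [-3.14, -0.003, 1.653]
ft_force: [-5.6, 16.2, 6.6]
width: 0.002
grasp_force: 8.3
```

```bash
python3 chk.py
```

```text
21.0167 [ 0.61020783 -0.01383758  0.03220382] [-3.13973204e+00 -2.66098176e-03  1.65265475e+00] [-5.63473387 16.24336027  6.57499158] [ 0.0025596  -0.04519286]
top tube_rack [([0.618, -0.104, 0.046], [0.0028, -0.1352], 0.76)]
top tote []
top gate_tip []
scene tube_rack [([0.589, 0.235, 0.05], [0.002, 0.2049], 0.65), ([0.363, 0.046, -0.001], [-0.2393, 0.034], 0.59), ([0.617, -0.105, 0.048], [0.0016, -0.1367], 0.57)]
scene tote [([0.617, -0.108, 0.041], [0.0015, -0.1397], 0.95)]
scene gate_tip [([0.466, 0.117, 0.08], [-0.131, 0.0969], 0.66)]
```

Home, with 16 N against the stop. I'll back off, rise, and plan the gate sweep.

Call:
{"name": "send_rows", "arguments": {"steps": [{"wx": 0, "wy": 0, "wz": 0, "dx": 0.01, "dy": 0, "dz": 0, "jaw": 0}, {"wx": 0, "wy": 0, "wz": 0, "dx": 0.02, "dy": 0, "dz": 0, "jaw": 0}, {"wx": 0, "wy": 0, "wz": 0, "dx": 0.02, "dy": 0, "dz": 0, "jaw": 0}, {"wx": 0, "wy": 0, "wz": 0, "dx": 0, "dy": 0, "dz": -0.05, "jaw": 0}, {"wx": 0, "wy": 0, "wz": 0, "dx": 0, "dy": 0, "dz": -0.08, "jaw": 0}]}}

```text
time: 21.83
ee_pos: [0.6076, 0.0053, 0.0821]
tool_rot: [-3.136, -0.001, 1.654]
ft_force: [-0.1, -0.2, -0.9]
width: 0.003
grasp_force: 0.0
```

Call:
{"name": "send_rows", "arguments": {"steps": [{"wx": 0, "wy": 0, "wz": 0, "dx": 0, "dy": 0, "dz": -0.09, "jaw": 0}, {"wx": 0, "wy": 0, "wz": 0, "dx": 0, "dy": 0, "dz": -0.08, "jaw": 0}, {"wx": 0, "wy": 0, "wz": 0, "dx": 0, "dy": 0, "dz": 0, "jaw": 0}, {"wx": 0, "wy": 0, "wz": 0, "dx": 0, "dy": 0, "dz": 0, "jaw": 0}, {"wx": 0, "wy": 0, "wz": 0, "dx": 0, "dy": 0, "dz": 0, "jaw": 0}]}}

```text
time: 22.25
ee_pos: [0.6094, 0.0047, 0.1518]
tool_rot: [-3.141, -0.0, 1.653]
ft_force: [-0.6, 0.5, -0.4]
width: 0.004
grasp_force: 0.0
```

```bash
python3 chk.py; python3 - <<'E'
from h import *
s=get_state();p=s["ee_pos"]
print((np.array([*w2c(p)])),"to start units(tool dx=conv y, dy=conv x):",(np.array([.035,-.178])-w2c(p)[::-1])/.4, "z",(p[2]-.045)/.4)
prev=np.array([-.178,.035])
for f in np.append(np.linspace(1.78,0,20),-.06):
    u=np.array([np.cos(f),np.sin(f)]);n=np.array([-u[1],u[0]]);d=.005+.0135*abs(n[0])+.017*abs(n[1])
    q=np.array([-.099,-.047])+.105*u+d*n;print(round(f,2),q.round(3),"dx %.3f dy %.3f"%tuple((q-prev)[::-1]/.4));prev=q
E
```

```text
22.25 [0.60938583 0.00466746 0.15183179] [-3.14113909e+00 -3.90049194e-05  1.65311584e+00] [-0.59408069  0.49912943 -0.3993796 ] [ 0.00323757 -0.02668197]
top tube_rack [([0.616, -0.103, 0.05], [0.0014, -0.1347], 0.88), ([0.623, -0.183, 0.046], [0.0015, -0.2151], 0.54)]
top tote [([0.616, -0.104, 0.041], [0.0015, -0.1359], 0.56), ([0.59, 0.233, 0.038], [0.0022, 0.2022], 0.16)]
top gate_tip []
scene tube_rack [([0.616, -0.104, 0.046], [0.0012, -0.136], 0.86), ([0.363, 0.044, -0.003], [-0.2393, 0.0322], 0.63)]
scene tote [([0.615, -0.107, 0.041], [0.0001, -0.1389], 0.72), ([0.621, -0.182, 0.045], [-0.0003, -0.2133], 0.31)]
scene gate_tip [([0.462, 0.118, 0.084], [-0.135, 0.0986], 0.57)]
[ 0.00339956 -0.02709248] to start units(tool dx=conv y, dy=conv x): [ 0.15523121 -0.45349889] z 0.26677273393474127
1.78 [-0.142  0.051] dx 0.040 dy 0.090
1.69 [-0.131  0.055] dx 0.009 dy 0.027
1.59 [-0.12   0.058] dx 0.007 dy 0.028
1.5 [-0.111  0.059] dx 0.004 dy 0.023
1.41 [-0.103  0.06 ] dx 0.002 dy 0.021
1.31 [-0.094  0.06 ] dx 0.000 dy 0.022
1.22 [-0.085  0.06 ] dx -0.001 dy 0.022
1.12 [-0.076  0.058] dx -0.003 dy 0.023
1.03 [-0.067  0.056] dx -0.006 dy 0.023
0.94 [-0.058  0.053] dx -0.008 dy 0.022
0.84 [-0.049  0.049] dx -0.010 dy 0.022
0.75 [-0.04   0.044] dx -0.012 dy 0.021
0.66 [-0.032  0.038] dx -0.015 dy 0.021
0.56 [-0.024  0.031] dx -0.017 dy 0.019
0.47 [-0.017  0.024] dx -0.019 dy 0.018
0.37 [-0.011  0.015] dx -0.021 dy 0.016
0.28 [-0.005  0.006] dx -0.023 dy 0.014
0.19 [-0.    -0.004] dx -0.025 dy 0.012
0.09 [ 0.003 -0.014] dx -0.026 dy 0.009
0.0 [ 0.006 -0.025] dx -0.027 dy 0.007
-0.06 [ 0.007 -0.031] dx -0.014 dy 0.003
```

Call:
{"name": "send_rows", "arguments": {"steps": [{"wx": 0, "wy": 0, "wz": 0, "dx": 0.026, "dy": -0.076, "dz": 0, "jaw": 0}, {"wx": 0, "wy": 0, "wz": 0, "dx": 0.026, "dy": -0.076, "dz": 0, "jaw": 0}, {"wx": 0, "wy": 0, "wz": 0, "dx": 0.026, "dy": -0.076, "dz": 0, "jaw": 0}, {"wx": 0, "wy": 0, "wz": 0, "dx": 0.026, "dy": -0.076, "dz": 0, "jaw": 0}, {"wx": 0, "wy": 0, "wz": 0, "dx": 0.026, "dy": -0.076, "dz": 0, "jaw": 0}]}}

```text
time: 23.07
ee_pos: [0.4524, 0.0439, 0.1521]
tool_rot: [-3.142, -0.0, 1.653]
ft_force: [0.4, -0.2, -1.0]
width: 0.006
grasp_force: 0.0
```

Call:
{"name": "send_rows", "arguments": {"steps": [{"wx": 0, "wy": 0, "wz": 0, "dx": 0.026, "dy": -0.074, "dz": 0, "jaw": 0}, {"wx": 0, "wy": 0, "wz": 0, "dx": 0, "dy": 0, "dz": 0, "jaw": 0}, {"wx": 0, "wy": 0, "wz": 0, "dx": 0, "dy": 0, "dz": 0.06, "jaw": 0}, {"wx": 0, "wy": 0, "wz": 0, "dx": 0, "dy": 0, "dz": 0.07, "jaw": 0}, {"wx": 0, "wy": 0, "wz": 0, "dx": 0, "dy": 0, "dz": 0.06, "jaw": 0}]}}

```text
time: 23.48
ee_pos: [0.4239, 0.0516, 0.0755]
tool_rot: [3.14, 0.0, 1.653]
ft_force: [-0.1, 0.7, -0.4]
width: 0.007
grasp_force: 0.0
```

Call:
{"name": "send_rows", "arguments": {"steps": [{"wx": 0, "wy": 0, "wz": 0, "dx": 0, "dy": 0, "dz": 0.05, "jaw": 0}, {"wx": 0, "wy": 0, "wz": 0, "dx": 0, "dy": 0, "dz": 0.026, "jaw": 0}, {"wx": 0, "wy": 0, "wz": 0, "dx": 0, "dy": 0, "dz": 0, "jaw": 0}, {"wx": 0, "wy": 0, "wz": 0, "dx": 0, "dy": 0, "dz": 0, "jaw": 0}, {"wx": 0, "wy": 0, "wz": 0, "dx": 0, "dy": 0, "dz": 0, "jaw": 0}]}}

```text
time: 23.9
ee_pos: [0.4241, 0.0515, 0.0464]
tool_rot: [3.141, 0.0, 1.653]
ft_force: [-0.3, 0.3, -0.4]
width: 0.006
grasp_force: 0.0
```

```bash
python3 chk.py|grep -v tote
```

```text
23.9 [0.4241303  0.05154958 0.04643102] [3.14082793e+00 7.83308547e-05 1.65279640e+00] [-0.31350238  0.26414199 -0.4078541 ] [-0.17761726  0.03503572]
top tube_rack [([0.62, -0.102, 0.047], [0.0054, -0.1343], 0.66), ([0.588, 0.236, 0.038], [0.0001, 0.2057], 0.27)]
top gate_tip [([0.433, -0.176, 0.0], [-0.1868, -0.1925], 0.18)]
scene tube_rack [([0.614, -0.105, 0.044], [-0.0009, -0.1361], 0.73), ([0.366, 0.045, -0.0], [-0.2357, 0.0334], 0.7)]
scene gate_tip [([0.466, 0.119, 0.08], [-0.13, 0.0992], 0.9)]
```

Now the sweep.

Call:
{"name": "send_rows", "arguments": {"steps": [{"wx": 0, "wy": 0, "wz": 0, "dx": 0.01, "dy": 0.022, "dz": 0, "jaw": 0}, {"wx": 0, "wy": 0, "wz": 0, "dx": 0.01, "dy": 0.023, "dz": 0, "jaw": 0}, {"wx": 0, "wy": 0, "wz": 0, "dx": 0.01, "dy": 0.022, "dz": 0, "jaw": 0}, {"wx": 0, "wy": 0, "wz": 0, "dx": 0.01, "dy": 0.023, "dz": 0, "jaw": 0}, {"wx": 0, "wy": 0, "wz": 0, "dx": 0.009, "dy": 0.027, "dz": 0, "jaw": 0}]}}

```text
time: 24.72
ee_pos: [0.4696, 0.0757, 0.0457]
tool_rot: [-3.141, -0.0, 1.653]
ft_force: [-0.6, 0.4, 0.6]
width: 0.002
grasp_force: 0.3
```

Call:
{"name": "send_rows", "arguments": {"steps": [{"wx": 0, "wy": 0, "wz": 0, "dx": 0.007, "dy": 0.028, "dz": 0, "jaw": 0}, {"wx": 0, "wy": 0, "wz": 0, "dx": 0.004, "dy": 0.023, "dz": 0, "jaw": 0}, {"wx": 0, "wy": 0, "wz": 0, "dx": 0.002, "dy": 0.021, "dz": 0, "jaw": 0}, {"wx": 0, "wy": 0, "wz": 0, "dx": 0, "dy": 0.022, "dz": 0, "jaw": 0}, {"wx": 0, "wy": 0, "wz": 0, "dx": -0.001, "dy": 0.022, "dz": 0, "jaw": 0}]}}

```text
time: 25.13
ee_pos: [0.5152, 0.0837, 0.0457]
tool_rot: [-3.141, -0.0, 1.653]
ft_force: [-1.0, -0.3, 0.4]
width: 0.005
grasp_force: 0.3
```

Call:
{"name": "send_rows", "arguments": {"steps": [{"wx": 0, "wy": 0, "wz": 0, "dx": -0.003, "dy": 0.023, "dz": 0, "jaw": 0}, {"wx": 0, "wy": 0, "wz": 0, "dx": -0.006, "dy": 0.023, "dz": 0, "jaw": 0}, {"wx": 0, "wy": 0, "wz": 0, "dx": -0.008, "dy": 0.022, "dz": 0, "jaw": 0}, {"wx": 0, "wy": 0, "wz": 0, "dx": -0.01, "dy": 0.022, "dz": 0, "jaw": 0}, {"wx": 0, "wy": 0, "wz": 0, "dx": -0.012, "dy": 0.021, "dz": 0, "jaw": 0}]}}

```text
time: 25.55
ee_pos: [0.561, 0.0712, 0.0458]
tool_rot: [-3.142, -0.0, 1.653]
ft_force: [-0.1, 0.6, -0.1]
width: 0.008
grasp_force: 0.3
```

```bash
python3 chk.py
```

```text
25.55 [0.56099964 0.07119697 0.04579315] [-3.14156199e+00 -4.11108771e-05  1.65268813e+00] [-0.11947149  0.57895301 -0.05615703] [-0.03960698  0.0435444 ]
top tube_rack [([0.62, -0.104, 0.048], [0.0055, -0.1357], 0.73)]
top tote [([0.614, -0.107, 0.04], [-0.001, -0.1388], 0.64)]
top gate_tip [([0.739, 0.141, -0.002], [0.1433, 0.0986], 0.35)]
scene tube_rack [([0.364, 0.047, -0.003], [-0.2381, 0.035], 0.85), ([0.616, -0.106, 0.047], [0.0012, -0.1376], 0.51)]
scene tote [([0.619, -0.109, 0.044], [0.0037, -0.1412], 0.7), ([0.617, -0.107, 0.046], [0.0021, -0.1388], 0.35)]
scene gate_tip [([0.616, 0.087, 0.082], [0.0161, 0.0546], 0.69)]
```

The gate is at about 0.73 rad and following. I'll finish the sweep.

Call:
{"name": "send_rows", "arguments": {"steps": [{"wx": 0, "wy": 0, "wz": 0, "dx": -0.015, "dy": 0.021, "dz": 0, "jaw": 0}, {"wx": 0, "wy": 0, "wz": 0, "dx": -0.017, "dy": 0.019, "dz": 0, "jaw": 0}, {"wx": 0, "wy": 0, "wz": 0, "dx": -0.019, "dy": 0.018, "dz": 0, "jaw": 0}, {"wx": 0, "wy": 0, "wz": 0, "dx": -0.021, "dy": 0.016, "dz": 0, "jaw": 0}, {"wx": 0, "wy": 0, "wz": 0, "dx": -0.023, "dy": 0.014, "dz": 0, "jaw": 0}]}}

```text
time: 26.37
ee_pos: [0.5994, 0.0356, 0.0458]
tool_rot: [3.141, 0.0, 1.653]
ft_force: [-0.7, 0.3, -0.1]
width: 0.006
grasp_force: 0.3
```

Call:
{"name": "send_rows", "arguments": {"steps": [{"wx": 0, "wy": 0, "wz": 0, "dx": -0.025, "dy": 0.012, "dz": 0, "jaw": 0}, {"wx": 0, "wy": 0, "wz": 0, "dx": -0.024, "dy": 0.009, "dz": 0, "jaw": 0}, {"wx": 0, "wy": 0, "wz": 0, "dx": -0.018, "dy": 0.006, "dz": 0, "jaw": 0}, {"wx": 0, "wy": 0, "wz": 0, "dx": -0.008, "dy": 0, "dz": 0, "jaw": 0}, {"wx": 0, "wy": 0, "wz": 0, "dx": 0, "dy": 0, "dz": 0, "jaw": 0}]}}

```text
time: 26.78
ee_pos: [0.6117, 0.0069, 0.0458]
tool_rot: [3.141, -0.0, 1.652]
ft_force: [-0.1, -0.2, -0.3]
width: 0.005
grasp_force: 0.0
```

Call:
{"name": "send_rows", "arguments": {"steps": [{"wx": 0, "wy": 0, "wz": 0, "dx": -0.005, "dy": 0, "dz": 0, "jaw": 0}, {"wx": 0, "wy": 0, "wz": 0, "dx": -0.005, "dy": 0, "dz": 0, "jaw": 0}, {"wx": 0, "wy": 0, "wz": 0, "dx": 0, "dy": 0, "dz": 0, "jaw": 0}, {"wx": 0, "wy": 0, "wz": 0, "dx": 0, "dy": 0, "dz": 0, "jaw": 0}, {"wx": 0, "wy": 0, "wz": 0, "dx": 0, "dy": 0, "dz": 0, "jaw": 0}]}}

```text
time: 27.2
ee_pos: [0.6114, 0.0059, 0.0458]
tool_rot: [-3.141, -0.003, 1.653]
ft_force: [0.6, 17.3, 0.5]
width: 0.006
grasp_force: 8.4
```

```bash
python3 chk.py
```

```text
27.2 [0.61135237 0.00594299 0.04582401] [-3.14136986e+00 -2.57690833e-03  1.65326096e+00] [ 0.55124683 17.29368455  0.46965404] [ 0.00530086 -0.02556975]
top tube_rack [([0.616, -0.104, 0.048], [0.0012, -0.1356], 0.65)]
top tote [([0.432, -0.181, -0.0], [-0.1881, -0.1974], 0.2)]
top gate_tip [([0.619, -0.104, 0.045], [0.0036, -0.1362], 0.25)]
scene tube_rack [([0.616, -0.107, 0.047], [0.001, -0.1384], 0.95), ([0.364, 0.044, -0.002], [-0.2387, 0.0321], 0.57)]
scene tote [([0.617, -0.108, 0.045], [0.0017, -0.1393], 0.92)]
scene gate_tip [([0.662, -0.014, 0.084], [0.0539, -0.0494], 0.87)]
```

The gate is on its hard stop: 17 N of reaction, and the tip is at conveyor y −49 mm. I'll back off and rise.

Call:
{"name": "send_rows", "arguments": {"steps": [{"wx": 0, "wy": 0, "wz": 0, "dx": 0.01, "dy": 0, "dz": 0, "jaw": 0}, {"wx": 0, "wy": 0, "wz": 0, "dx": 0.025, "dy": 0, "dz": 0, "jaw": 0}, {"wx": 0, "wy": 0, "wz": 0, "dx": 0.025, "dy": 0, "dz": 0, "jaw": 0}, {"wx": 0, "wy": 0, "wz": 0, "dx": 0, "dy": 0, "dz": -0.05, "jaw": 0}, {"wx": 0, "wy": 0, "wz": 0, "dx": 0, "dy": 0, "dz": -0.08, "jaw": 0}]}}

```text
time: 28.02
ee_pos: [0.6074, 0.029, 0.0957]
tool_rot: [-3.136, -0.001, 1.654]
ft_force: [-0.4, -0.3, -0.5]
width: 0.005
grasp_force: 0.0
```

Call:
{"name": "send_rows", "arguments": {"steps": [{"wx": 0, "wy": 0, "wz": 0, "dx": 0, "dy": 0, "dz": -0.09, "jaw": 0}, {"wx": 0, "wy": 0, "wz": 0, "dx": 0, "dy": 0, "dz": -0.09, "jaw": 0}, {"wx": 0, "wy": 0, "wz": 0, "dx": 0, "dy": 0, "dz": -0.05, "jaw": 0}, {"wx": 0, "wy": 0, "wz": 0, "dx": 0, "dy": 0, "dz": 0, "jaw": 0}, {"wx": 0, "wy": 0, "wz": 0, "dx": 0, "dy": 0, "dz": 0, "jaw": 0}]}}

```text
time: 28.43
ee_pos: [0.6102, 0.0283, 0.1909]
tool_rot: [3.139, 0.0, 1.653]
ft_force: [-0.5, 0.8, -1.4]
width: 0.006
grasp_force: 0.0
```

```bash
python3 chk.py
```

```text
28.4333 [0.61021766 0.02826141 0.19085868] [3.13942439e+00 3.67195789e-04 1.65335767e+00] [-0.49839257  0.81529732 -1.41916034] [ 0.00597569 -0.00323269]
top tube_rack [([0.62, -0.104, 0.049], [0.0055, -0.1357], 0.87)]
top tote [([0.616, -0.105, 0.041], [0.0011, -0.1361], 0.81)]
top gate_tip []
scene tube_rack [([0.615, -0.104, 0.047], [-0.0003, -0.1358], 0.83), ([0.364, 0.048, -0.001], [-0.2378, 0.036], 0.82)]
scene tote []
scene gate_tip [([0.663, -0.013, 0.079], [0.0554, -0.0485], 0.73), ([0.51, -0.028, 0.079], [-0.098, -0.0517], 0.64), ([0.62, -0.104, 0.046], [0.0047, -0.136], 0.19)]
```

The tote is home at y −136 mm, the rack is centred in it, and the gate is closed. Handing in.

```bash
python3 -c "
from station import *
print(finish_job())"
```

```text
the job is handed in; nothing more can be done
None
```

I handed the job in at about 28 s: the green rack lies between the tote's ribs, the tote is home against the end stop and the retaining arm is closed, all confirmed by the last camera and force checks, but `finish_job` returned no verdict.

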